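# Load the vial shaker and ease its sprung guard shut

### The arm

A 6-joint arm with a two-finger parallel gripper is mounted at the origin on the work surface; the furniture and walls round the work are solid. World frame = base frame: x ahead of the robot, y to its left, z up, the work surface at z = 0. Lengths are in m, angles in rad, forces in N, time in s.
With the tool pointing down it reaches from about 0.375 to 0.9 m from the base axis. Payload 3.1 kg.
Tool frame: the origin (TCP) lies between the finger pads; the fingertips stand manip.finger_overhang ahead of it and the grasp point (between the pads) lies 5 mm behind it (manip.finger_overhang is the distance from the TCP to the fingertips, in m); z points along the fingers, y is the line along which they close (so a half turn about z gives the same grasp; the last joint's range is limited). The gripper opens to 85 mm and grips with 20 to 120 N. Pads are 22 mm wide; open, the fingers measure 114 mm over their backs; the gripper's body (76 mm by 85 mm) begins 54 mm behind the grasp point. The pads swing forward as they close: fully open they stand 13 mm farther back than shut.
Start: joints at [-1.351, 0.527, 1.433, -0, 1.181, -0.178], TCP at [0.243, -0.576, 0.245] pointing down, gripper open.
Joint ranges: [-3.08, 3.08], [-0.75, 2.2], [0.22, 2.44], [-1.43, 4.57], [0, 2.65], [-2.85, 2.85]. Speed limits (rad/s): [2.79, 2.79, 3.14, 3.14, 3.14, 3.14].

### API

Orientations are given as a unit quaternion [x, y, z, w].
In Python, from station import manip gives the robot as it stands.
- The arm moves only by the tool drive_tool, never from a script. Its argument "plan" is a list of rows, each a list of 7 numbers: the shift along the tool's x, y, z in m, then the turn, a rotation vector about the tool's x, y, z in degrees, then the opening, from -1 (shut) to 1 (fully open). In form: [[x, y, z, wx, wy, wz, gripper], ...]. A call has 1 to 10 rows; each row shifts and turns the commanded pose from where the row before left it, along the tool's axes as they then stand; what a row does not reach is not made up. A row lasts 1/10 s, in which the tool goes at most 50 mm and 8.59 degrees, less where a joint would pass 70% of its speed; a pose out of reach is approached as far as the arm can. A call is refused whole if a number of a shift passes 0.05 or a number of a turn 8.59, either way. A call with a gripper value outside its range is refused whole. The fingers move at their own pace and stop on an object; "newtons" is the grip in N (left out, the last holds). Time passes only in rows, so rows that do not move let the fingers close. It gives the time, the measured TCP pose, the force, the opening and the grip force at its end, in the units of the state.
- manip.sense(): the state, without advancing time (a new reading comes with each control period).
- manip.snapshot(name): name is "side" or "top" or "wrist"; returns a dict with "image" (400x640x3 uint8, red, green, blue), "z_map" (400x640 float32, m along the optical axis (not along the pixel's ray), 0 where there is no reading), "fov_y" (degrees; the focal length in pixels is half the picture's height over the tangent of half this angle, whatever the lens; pixels are square), "cx", "cy" (the principal point, pixels), "k1" (the pictures are not rectified: a ray, as slopes to the right and down, at radius r is drawn at 1 + k1 r^2 times it, then the intrinsics apply), "extrinsics" (4x4, takes a point from camera to world coordinates); the wrist camera has in their place "mount" (4x4, takes a point from camera to tool coordinates, whose origin is the TCP and whose axes are the flange's). Camera axes: x right, y up, looking along -z (the intrinsics and any distortion apply to the point x, -y, -z); pixel columns grow to the right and rows downward; lengths in m; the calibration is good to about 2 mm. A picture is of the moment at which its call begins: read the wrist's pose just before it.
- manip.sign_off(): hands the job in; it is judged then, once.
The state is a dict: "t": time; "q": joint angles; "qd": joint speeds; "tau": joint torques, N m; "tcp_pos": TCP position; "tool_rot": TCP orientation; "force": force on the tool from outside, world axes, zero at the start; "ft_torque": the same for the moment, N m; "finger_gap": opening from 0.0 (shut) to 1.0 (fully open); "gripper_force": force on a finger pad.
Only numpy, scipy, OpenCV 4.12 (cv2) and the standard library are available. Lean on these libraries where they do the work, as an engineer would, in place of code of your own. Each camera call takes 0.05 s, during which the arm holds its last target. There are 200 camera calls.

### The job

Lift the shaker's spring-loaded guard by its bar until it stays up by itself, and stand the capped vial upright inside the little square fence under it, keeping the vial upright on the way. Then bring the guard down again slowly, keeping hold of it all the way so that it never snaps back, until it is fully shut over the vial; leave the bottles, the flask and the other things where they are.

Things in the scene. Friction and masses are not known exactly. Their poses are not given: they have to be found in the camera images.
- shaker: Bench vial shaker, grey painted, fixed to the table, 180 x 150 mm. Origin on the table under its middle; its x points to the rear, z up; its front (-x) faces roughly to the robot (within 0.25 rad). Base plate from x = -78 mm to the rear housing, top at z = 25 mm; the housing stands at x = 60 to 110 mm, 90 mm high, carries the hinge, and has the spring strut on its left side (+y).
- nest (a point): The centre of the square fenced place on the base plate, at its floor (shaker frame x = -10, y = 0, z = 25 mm). The fence is 36 mm square inside, 44 mm outside, 8 mm high; the vial stands in it with 6 mm to spare on each side.
- guard_hinge (a point): Middle of the guard's hinge line (shaker frame x = 70, y = 0, z = 100 mm). The hinge runs along the shaker's y.
- guard_bar (a point): Middle of the guard's lifting bar: round steel, 10 mm thick, 100 mm long, parallel to the hinge and 170 mm from it, carried at both ends on 8 mm stalks, 35 mm clear of the guard's front edge; level with the hinge when shut. The guard is a clear plate in a steel frame, 6 mm thick, 132 mm wide, reaching 132 mm from the hinge.
- guard (a joint): Guard angle in rad: 0 = shut (level, bar forward); 1.05 = fully open at its stop, 60 degrees up, overhanging the fence: a tool must lean back toward the front by 25 to 45 degrees to reach under. An over-centre spring pulls it shut below about 0.75 rad, harder nearer to shut (4 N at the bar when shut), and holds it up above about 0.85. Let go lower, it snaps shut.
- vial: The clear glass sample vial with a wide flat black cap, round, 25 mm across, 61 mm tall, 24 g, standing on the table to the right of the shaker among the dropper bottles. Origin at the centre of its underside, z up.
- dropper_tall: White dropper bottle with a pointed cap, 25 mm across, 75 mm tall. Origin under its centre. Bystander.
- dropper_short: White dropper bottle with a pointed cap, 27 mm across, 62 mm tall. Origin under its centre. Bystander.
- flask: Metal flask, 63 mm across, 148 mm tall. Origin under its centre. Bystander.
- roll: Roll of labels, 68 mm across, 30 mm tall. Origin under its centre. Bystander.
- timer: Round wind-up timer, 72 mm across, 47 mm tall. Origin under its centre. Bystander.

How it is judged:
On the way, in this order (a step that is already met when the one before it is completed fails the run):
1. the guard is up and stays up by itself, untouched (value of joint guard above 0.9 rad and contact force between the fingers and shaker below 0.05 N), for 0.2 s.
2. the vial stands released in the fence with the guard still up (value of joint guard above 0.85 rad and horizontal distance between vial and nest below 0.011 m and z of vial in the frame of nest below 0.004 m and angle between vial's own z axis and vertical below 0.1 rad and contact force between the fingers and vial below 0.05 N), for 0.2 s.
At the end, for the whole second after the job is handed in: The guard is shut (under 0.03 rad) over the vial, which stands upright (within 0.1 rad) and at rest on the floor of the fence, its centre within 11 mm of the fence's centre (value of joint guard below 0.03 rad and horizontal distance between vial and nest below 0.011 m and z of vial in the frame of nest below 0.004 m and angle between vial's own z axis and vertical below 0.1 rad and linear speed of vial below 0.02 m/s); the robot touches nothing.
It fails at once if the guard snaps back: it closes faster than 1.8 rad/s (0.3 m/s at the bar) while more than 0.06 rad (10 mm at the bar) open (velocity of joint guard below -1.8 rad/s and value of joint guard above 0.06 rad).
It fails at once if the vial is tipped more than 0.45 rad (angle between vial's own z axis and vertical above 0.45 rad).
It fails at once if a bystander is moved more than 20 mm (distance of any of dropper_tall, dropper_short, flask, roll, timer from where it was at the start of the episode above 0.02 m).
It also fails if it takes over 72 s, if anything falls off the work surface, if the arm or the gripper's body presses on something with over 40 N, if the wrist force passes 120 N, or if a joint passes its speed limit or range.

## Working session

There is one attempt and no reset: what is moved stays moved. The work goes in short steps, Python scripts to look and compute and a tool call to move; the robot and the scene stay as the last step left them, time stands still between calls to the robot, and variables do not carry over. Pictures are saved under pics/ and viewed, at most 10 in all, crops included, and the job is handed in when it is done.

Besides the shell and the picture viewer there is one more tool, called as a command line: name --pt "numbers of a row" for each row, then --argument value for the rest. drive_tool: Moves the arm, as the interface text tells. Its arguments: {"type":"object","properties":{"plan":{"type":"array"},"newtons":{"type":"number"}},"required":["plan"]}

```bash
mkdir -p pics; ls
python3 - <<'E'
from station import manip
import cv2,numpy as np,pickle
print(manip.finger_overhang, manip.sense())
d={}
for n in ("side","top"):
    s=manip.snapshot(n); d[n]=s
    cv2.imwrite(f"pics/{n}0.png",s["image"][:,:,::-1])
    print(n,{k:v for k,v in s.items() if k not in("image","z_map")}, (s["z_map"]>0).mean())
pickle.dump(d,open("d0.pkl","wb"))
E
```

```text
pics
0.014 {'t': 0.0, 'q': array([-1.35050113e+00,  5.28477739e-01,  1.43393059e+00, -5.17239778e-06,
        1.18140731e+00, -1.78513025e-01]), 'qd': array([ 6.96463363e-04,  6.92203703e-04, -1.97470859e-03, -6.52744315e-05,
        4.02996129e-04,  7.59642763e-04]), 'tau': array([ 1.18756234e-04, -4.42347980e+01, -1.78027618e+01, -2.05783786e-04,
        8.42753565e-03,  3.03657941e-06]), 'tcp_pos': array([ 0.24256234, -0.57524717,  0.24431749]), 'tool_rot': array([ 9.80183988e-01,  1.98086127e-01, -2.56095797e-05, -1.11119996e-03]), 'force': array([0.44274617, 0.5014611 , 0.42568162]), 'ft_torque': array([ 0.03501307, -0.06457458,  0.04044896]), 'gripper_force': 0.0, 'finger_gap': 1.0004180328913186}
side {'fov_y': 46.53601544642575, 'cx': 328.62343815450896, 'cy': 196.50052416084313, 'k1': -0.10905633414042441, 'extrinsics': array([[-0.93353598,  0.15622174, -0.3226536 ,  0.12318833],
       [-0.35788484, -0.35413736,  0.86400531,  0.85277235],
       [ 0.02071272,  0.92205287,  0.38650936,  0.49810606],
       [ 0.        ,  0.        ,  0.        ,  1.        ]])} 0.965671875
top {'fov_y': 56.593925972959134, 'cx': 318.25989784236754, 'cy': 200.0501877960308, 'k1': -0.03226194860987265, 'extrinsics': array([[ 0.02370611,  0.99673552, -0.0771772 ,  0.39798667],
       [-0.99970387,  0.0232107 , -0.00730998, -0.10812722],
       [-0.00549478,  0.07732764,  0.99699059,  1.2494891 ],
       [ 0.        ,  0.        ,  0.        ,  1.        ]])} 0.9960390625
```

View pics/top0.png

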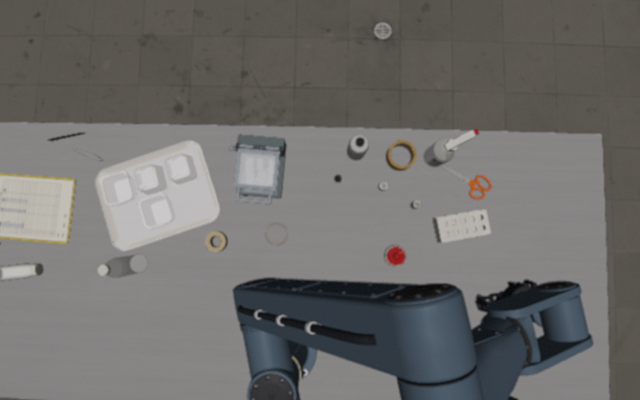

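View pics/side0.png

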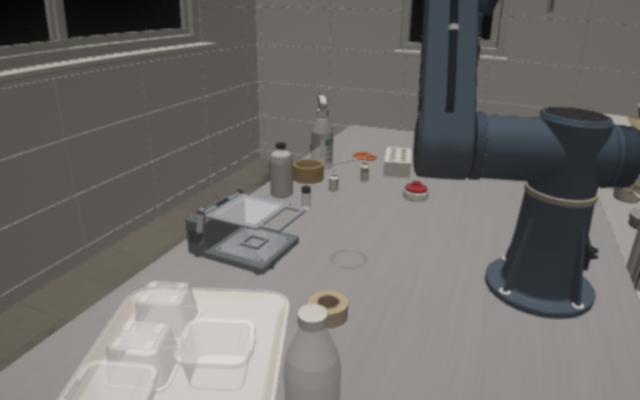

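The top view shows the shaker around (260,168) with its bar near (255,202), the vial's black cap at (338,178), the droppers at (383,186) and (416,204), the flask at (359,145), the roll at (401,153) and the timer at (396,256). The side view shows the same layout, with the vial at (306,195) and the fence at (254,242).

```bash
cat > h.py <<'E'
import numpy as np,cv2
from scipy.spatial.transform import Rotation as R
def K(s):
    f=s["image"].shape[0]/2/np.tan(np.radians(s["fov_y"]/2)); return f
def ray(s,uv,T=None):
    """camera origin and world directions (depth 1) for pixels uv"""
    uv=np.atleast_2d(np.asarray(uv,float)); f=K(s); d=(uv-[s["cx"],s["cy"]])/f
    u=d.copy()
    for _ in range(20): u=d/(1+s["k1"]*(u**2).sum(1,keepdims=True))
    T=s["extrinsics"] if T is None else T
    return T[:3,3],np.c_[u[:,0],-u[:,1],-np.ones(len(u))]@T[:3,:3].T
def plane(s,uv,z,T=None):
    o,d=ray(s,uv,T); return o+d*((z-o[2])/d[:,2])[:,None]
def cloud(s,T=None):
    h,w=s["z_map"].shape; uv=np.stack(np.meshgrid(np.arange(w),np.arange(h)),-1).reshape(-1,2)
    o,d=ray(s,uv,T); P=o+d*s["z_map"].reshape(-1,1); P[s["z_map"].ravel()==0]=np.nan; return P.reshape(h,w,3)
def proj(s,P,T=None):
    T=s["extrinsics"] if T is None else T
    p=(np.atleast_2d(P)-T[:3,3])@T[:3,:3]; u=np.c_[p[:,0],-p[:,1]]/-p[:,2:]
    u=u*(1+s["k1"]*(u**2).sum(1,keepdims=True)); return u*K(s)+[s["cx"],s["cy"]]
def wristT(s,st):
    M=np.eye(4); M[:3,:3]=R.from_quat(st["tool_rot"]).as_matrix(); M[:3,3]=st["tcp_pos"]; return M@s["mount"]
E
python3 - <<'E'
import pickle;from h import *
d=pickle.load(open("d0.pkl","rb")); s=d["top"]; C=cloud(s)
for n,uv,z in [("vial",(338,178),.061),("dA",(383,186),.07),("dB",(416,204),.06),("flask",(359,145),.148),("roll",(401,153),.03),("timer",(396,256),.047)]:
    print(n,plane(s,[uv],z).round(3),C[uv[1],uv[0]].round(3))
Z=C[...,2]; print("Zgrid rows130-215 cols225-295"); print((Z[130:212:4,228:296:4]*1000).round().astype(int))
im=s["image"]
a=cv2.resize(im[125:225,215:305],None,fx=6,fy=6,interpolation=cv2.INTER_CUBIC)
b=d["side"]["image"][170:280,175:325]; b=cv2.resize(b,None,fx=5,fy=5,interpolation=cv2.INTER_CUBIC)
cv2.imwrite("pics/a.png",a[:,:,::-1]);cv2.imwrite("pics/b.png",b[:,:,::-1])
E
```

```text
vial [[ 0.563 -0.161  0.061]] [ 0.563 -0.161  0.062]
dA [[ 0.539 -0.305  0.07 ]] [ 0.541 -0.308  0.054]
dB [[ 0.485 -0.414  0.06 ]] [ 0.485 -0.414  0.058]
flask [[ 0.652 -0.219  0.148]] [ 0.652 -0.219  0.149]
roll [[ 0.656 -0.371  0.03 ]] [ 0.662 -0.377 -0.001]
timer [[ 0.317 -0.353  0.047]] [ 0.317 -0.353  0.048]
Zgrid rows130-215 cols225-295
[[                   1                    3                    2
                     5                    0                    0
                    -1                   -1                   -2
                     7                    3                    2
                     3                    1                   -1
                     6                    3]
 [                   0                    2                   -1
                     2                   -2                    3
                     2                   -1                    2
                     0                    5                    2
                    -1                    3                   -4
                    -6                   -3]
 [            
[... 6376 characters left out ...]
       0                    3
                     3                    0                    0
                     0                    0                    2
                    -1                    2                    3
                     3                    2]
 [                   3                    2                   -4
                    -1                    3                   -3
                     0                    1                    1
                     3                    2                   -2
                     0                    3                   -3
                     0                    1]]<stdin>:5: RuntimeWarning: invalid value encountered in cast
```

View pics/a.png

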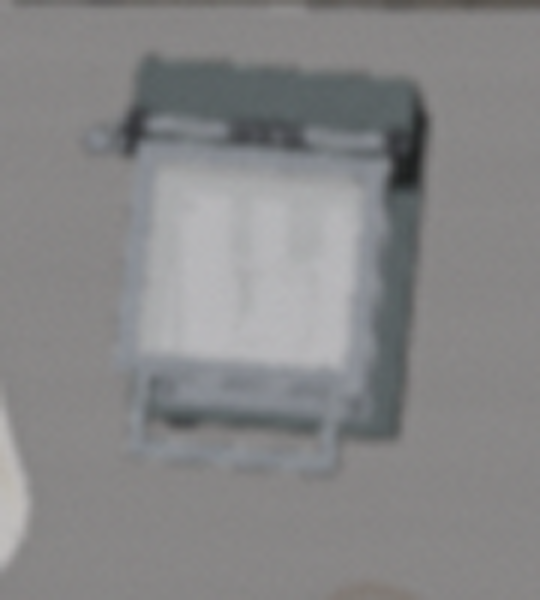

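View pics/b.png

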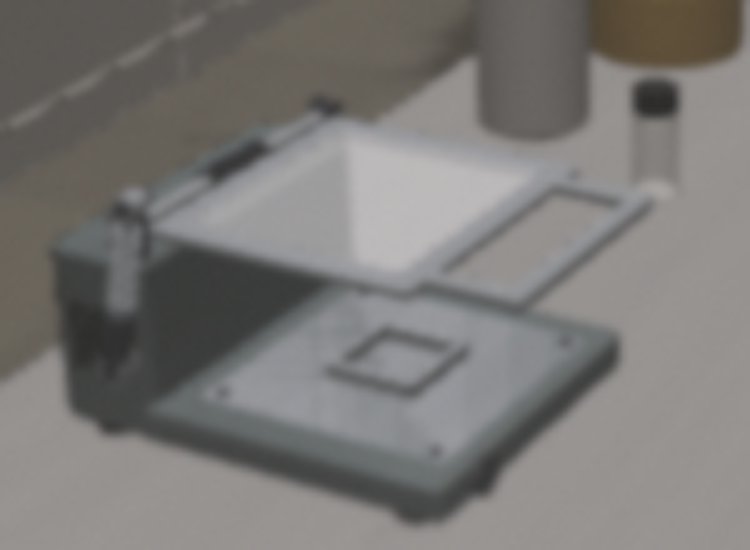

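In the top crop the bar runs from (135,452) to (335,467), which is full-image (237.5,200.3) to (270.8,202.8). In the side crop the fence is a quadrilateral with corners (390,330), (468,350), (415,393), (330,372).

Run:
```python
import pickle;from h import *
d=pickle.load(open("d0.pkl","rb")); s=d["top"]; C=cloud(s)
sub=C[196:210,230:280].reshape(-1,3); bar=sub[(sub[:,2]>.085)&(sub[:,2]<.13)]
c=np.median(bar,0); print("bar n",len(bar),c.round(4))
# bar ends + line by pixels
e=plane(s,[(237.5,200.3),(270.8,202.8)],.103); print("ends",e.round(4),e.mean(0),"yaw",np.arctan2(*(e[0]-e[1])[[0,1]])*-1)
# housing top: min area rect on z 80..97 ; guard frame
m=((C[...,2]>.08)&(C[...,2]<.12)); m[:,:225]=0;m[:,295:]=0;m[:125]=0;m[:,:]&=True;m[215:]=0
P=C[m]; r=cv2.minAreaRect((P[:,:2]*1000).astype(np.float32)); print("top parts rect",r)
m2=m.copy(); m2[:150]=0;m2[195:]=0; r=cv2.minAreaRect((C[m2][:,:2]*1000).astype(np.float32)); print("guard rect",r)
f=np.array([(390,330),(468,350),(415,393),(330,372)])/5+[175,170]
F=plane(d["side"],f,.033); print("fence",F.round(4),F.mean(0).round(4), np.linalg.norm(F-np.roll(F,1,0),axis=1).round(3))
yaws=[]
for i,j in((1,0),(2,3)): pass
dd=F-np.roll(F,1,0); print(np.degrees(np.arctan2(dd[:,1],dd[:,0])))
print("base corner",plane(s,[(281.7,197.8)],.025))
# vial
im=s["image"].astype(int); y,x=np.mgrid[:400,:640]
k=(im.sum(2)<150)&(abs(x-338)<10)&(abs(y-178)<10); uv=[x[k].mean(),y[k].mean()];print("vial",k.sum(),uv,plane(s,[uv],.061))
```

```text
bar n 129 [0.4797 0.0969 0.1046]
ends [[0.4801 0.1509 0.103 ]
 [0.4748 0.047  0.103 ]] [0.47744829 0.09895524 0.103     ] yaw -0.05149224939778594
top parts rect ((582.022705078125, 101.17450714111328), (159.65618896484375, 215.7378692626953), 85.33354187011719)
guard rect ((572.0370483398438, 95.27923583984375), (142.8279571533203, 160.88552856445312), 1.145768404006958)
fence [[0.5815 0.083  0.033 ]
 [0.5425 0.0857 0.033 ]
 [0.545  0.1272 0.033 ]
 [0.5858 0.1257 0.033 ]] [0.5637 0.1054 0.033 ] [0.043 0.039 0.042 0.041]
[-95.67040429 175.9613778   86.58007159  -2.18736806]
base corner [[0.49742641 0.02202915 0.025     ]]
vial 18 [np.float64(337.5), np.float64(178.22222222222223)] [[ 0.56198196 -0.15974164  0.061     ]]
```

```bash
cat >> h.py <<'E'
def pose(p,Rm):
    M=np.eye(4); M[:3,:3]=Rm; M[:3,3]=p; return M
def cur():
    from station import manip
    st=manip.sense(); return st,pose(st["tcp_pos"],R.from_quat(st["tool_rot"]).as_matrix())
def tool(xang,lean=0,psi=0):
    """tool pointing down, x axis at heading xang (deg); then leaned forward by lean deg in the plane of heading psi"""
    c,s=np.cos(np.radians(xang)),np.sin(np.radians(xang))
    D=np.array([[c,s,0],[s,-c,0],[0,0,-1]]).T.T
    ax=np.array([-np.sin(psi),np.cos(psi),0]); return R.from_rotvec(-np.radians(lean)*ax).as_matrix()@D
def row(target,N,start=None):
    from scipy.linalg import logm,expm
    T=np.linalg.inv(cur()[1] if start is None else start)@target
    A=expm(np.real(logm(T))/N); w=np.degrees(R.from_matrix(A[:3,:3]).as_rotvec())
    print(N,"rows of",A[:3,3].round(4).tolist(),w.round(2).tolist())
E
python3 - <<'E'
from h import *; from station import manip
st,M=cur(); print(M.round(3)); print(tool(87).round(3), tool(0,35)[:,2])
row(pose([.479,.098,.27],tool(87)),20)
print(manip.snapshot("wrist")["mount"].round(3))
E
```

```text
[[ 0.922  0.388 -0.     0.243]
 [ 0.388 -0.922  0.002 -0.575]
 [ 0.    -0.002 -1.     0.244]
 [ 0.     0.     0.     1.   ]]
[[ 0.052  0.999  0.   ]
 [ 0.999 -0.052  0.   ]
 [ 0.     0.    -1.   ]] [ 0.57357644  0.         -0.81915204]
20 rows of [0.0359, -0.0112, -0.0013] [-0.0, -0.0, -3.21]
[[-0.     0.952  0.306  0.079]
 [ 1.     0.     0.     0.   ]
 [-0.     0.306 -0.952 -0.129]
 [ 0.     0.     0.     1.   ]]
```

drive_tool --pt "0.036 -0.011 -0.0013 0 0 -3.2 1" --pt "0.036 -0.011 -0.0013 0 0 -3.2 1" --pt "0.036 -0.011 -0.0013 0 0 -3.2 1" --pt "0.036 -0.011 -0.0013 0 0 -3.2 1" --pt "0.036 -0.011 -0.0013 0 0 -3.2 1" --pt "0.036 -0.011 -0.0013 0 0 -3.2 1" --pt "0.036 -0.011 -0.0013 0 0 -3.2 1" --pt "0.036 -0.011 -0.0013 0 0 -3.2 1" --pt "0.036 -0.011 -0.0013 0 0 -3.2 1" --pt "0.036 -0.011 -0.0013 0 0 -3.2 1"

```text
t: 1.15
tcp_pos: [0.4605, -0.2729, 0.2582]
tool_rot: [0.887, 0.462, 0.0, -0.0]
force: [-0.0, -0.3, -1.4]
finger_gap: 0.999
gripper_force: 0.0
```

drive_tool --pt "0.036 -0.011 -0.0013 0 0 -3.2 1" --pt "0.036 -0.011 -0.0013 0 0 -3.2 1" --pt "0.036 -0.011 -0.0013 0 0 -3.2 1" --pt "0.036 -0.011 -0.0013 0 0 -3.2 1" --pt "0.036 -0.011 -0.0013 0 0 -3.2 0" --pt "0.036 -0.011 -0.0013 0 0 -3.2 0" --pt "0.036 -0.011 -0.0013 0 0 -3.2 0" --pt "0.036 -0.011 -0.0013 0 0 -3.2 0" --pt "0.036 -0.011 -0.0013 0 0 -3.2 0" --pt "0.036 -0.011 -0.0013 0 0 -3.2 0"

```text
t: 2.15
tcp_pos: [0.484, 0.0979, 0.2712]
tool_rot: [0.726, 0.688, 0.0, -0.0]
force: [0.9, -0.2, 0.5]
finger_gap: 0.5
gripper_force: 0.0
```

Run:
```python
from h import *; from station import manip; import pickle
st,M=cur(); s=manip.snapshot("wrist"); pickle.dump((st,s),open("w1.pkl","wb")); cv2.imwrite("pics/w1.png",s["image"][:,:,::-1])
print(st["t"],st["q"].round(3),st["tcp_pos"],st["finger_gap"],s["fov_y"],s["k1"])
```

```text
2.15 [-0.027  0.317  1.723  0.     1.101  0.026] [0.48397095 0.09791158 0.27123016] 0.5002022982762241 62.742904080481836 0.003199987300343073
```

View pics/w1.png

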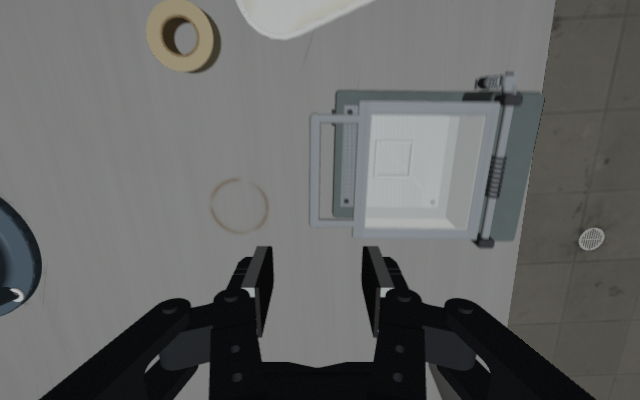

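The wrist view shows the bar from (316,114) to (313,225), and the fence through the clear plate with corners near (376,139), (411,140), (410,176), (374,175).

Run:
```python
from h import *; import pickle
st,s=pickle.load(open("w1.pkl","rb")); T=wristT(s,st)
b=plane(s,[(316,116),(313,223)],.1,T); print("bar",b.round(4),b.mean(0).round(4),np.linalg.norm(b[0]-b[1]))
F=plane(s,[(376,139),(411,140),(410,176),(374,175)],.033,T); print("fence",F.round(4),F.mean(0).round(4))
e=plane(s,[(358,101),(354,237),(497,101),(473,240)],.103,T); print("guard edges",e.round(4))
print("baseplate",plane(s,[(336,91),(333,215)],.025,T).round(4))
C=cloud(s,T); q=C[120:220,308:322].reshape(-1,3); q=q[q[:,2]>.08]; print(np.median(q,0))
v,w=np.linalg.eigh(np.cov((q-q.mean(0))[:,:2].T)); print("dir",w[:,1],q.mean(0))
print(C[105:235:10,315].round(3))
h=C[100:235:5,515:522].reshape(-1,3);print("housing z",np.nanmedian(h,0))
```

```text
bar [[0.4869 0.156  0.1   ]
 [0.4784 0.0535 0.1   ]] [0.4827 0.1048 0.1   ] 0.10278120825664014
fence [[0.5518 0.123  0.033 ]
 [0.5907 0.1198 0.033 ]
 [0.591  0.0785 0.033 ]
 [0.5496 0.0819 0.033 ]] [0.5708 0.1008 0.033 ]
guard edges [[0.5241 0.1669 0.103 ]
 [0.5183 0.0377 0.103 ]
 [0.6448 0.1605 0.103 ]
 [0.6362 0.0282 0.103 ]]
baseplate [[0.5096 0.1761 0.025 ]
 [0.5008 0.0321 0.025 ]]
[0.48333894 0.10999475 0.1046662 ]
dir [0.06389276 0.99795677] [0.48338099 0.10900553 0.1044616 ]
[[0.486 0.162 0.   ]
 [0.486 0.157 0.103]
 [0.486 0.149 0.105]
 [0.485 0.14  0.106]
 [0.485 0.131 0.106]
 [0.484 0.122 0.104]
 [0.484 0.113 0.106]
 [0.483 0.103 0.105]
 [0.483 0.094 0.105]
 [0.482 0.085 0.107]
 [0.482 0.074 0.105]
 [0.481 0.064 0.106]
 [0.48  0.054 0.105]]
housing z [0.67809131 0.09915444 0.09060908]
```

drive_tool --pt "0.004 -0.0022 0.02 0 0 0 -0.48" --pt "0 0 0.03 0 0 0.6 -0.48" --pt "0 0 0.03 0 0 0 -0.48" --pt "0 0 0.03 0 0 0 -0.48" --pt "0 0 0.026 0 0 0 -0.48" --pt "0 0 0.02 0 0 0 -0.48" --pt "0 0 0.02 0 0 0 -0.48" --pt "0 0 0 0 0 0 -0.48" --newtons 30

```text
t: 3.0
tcp_pos: [0.4805, 0.1003, 0.0931]
tool_rot: [0.73, 0.683, -0.002, -0.002]
force: [-0.3, -0.7, 0.8]
finger_gap: 0.263
gripper_force: 0.0
```

drive_tool --pt "0 0 0 0 0 0 -1" --pt "0 0 0 0 0 0 -1" --pt "0 0 0 0 0 0 -1" --pt "0 0 0 0 0 0 -1" --newtons 30

```text
t: 3.4
tcp_pos: [0.4817, 0.1005, 0.0957]
tool_rot: [0.73, 0.684, -0.0, -0.0]
force: [-1.3, -1.6, -3.8]
finger_gap: 0.1
gripper_force: 29.2
```

Run:
```python
from h import *
st,M=cur(); print(st["tcp_pos"],st["force"],st["ft_torque"],st["finger_gap"],st["gripper_force"],M[:3,:3].round(3))
# arc in tool frame: 170mm radius, 18 steps to 1.02 rad
psi=-.065; th=np.linspace(0,1.04,19); f=np.array([np.cos(psi),np.sin(psi),0])
P=.170*(np.outer(1-np.cos(th),f)+np.outer(np.sin(th),[0,0,1])); print((np.diff(P,axis=0)@M[:3,:3]).round(4))
```

```text
[0.48171796 0.10047594 0.09569753] [-1.28243725 -1.56414293 -3.76210144] [-0.17588144  0.26337076 -0.00142349] 0.09978146971487273 29.17003333568573 [[ 0.065  0.998 -0.001]
 [ 0.998 -0.065 -0.   ]
 [-0.    -0.001 -1.   ]]
[[-0.      0.0003 -0.0098]
 [-0.      0.0008 -0.0098]
 [-0.      0.0014 -0.0097]
 [-0.      0.002  -0.0096]
 [-0.      0.0025 -0.0095]
 [-0.      0.0031 -0.0093]
 [-0.      0.0036 -0.0091]
 [-0.      0.0041 -0.0089]
 [-0.      0.0046 -0.0087]
 [-0.      0.0051 -0.0084]
 [-0.      0.0056 -0.0081]
 [ 0.      0.0061 -0.0077]
 [ 0.      0.0065 -0.0074]
 [ 0.      0.0069 -0.007 ]
 [ 0.      0.0073 -0.0066]
 [ 0.      0.0077 -0.0061]
 [ 0.      0.008  -0.0057]
 [ 0.      0.0083 -0.0052]]
```

drive_tool --pt "0 0.0003 -0.0098 0 0 0 -1" --pt "0 0.0008 -0.0098 0 0 0 -1" --pt "0 0.0014 -0.0097 0 0 0 -1" --pt "0 0.002 -0.0096 0 0 0 -1" --pt "0 0.0025 -0.0095 0 0 0 -1" --pt "0 0.0031 -0.0093 0 0 0 -1" --pt "0 0.0036 -0.0091 0 0 0 -1" --pt "0 0.0041 -0.0089 0 0 0 -1" --pt "0 0.0046 -0.0087 0 0 0 -1"

```text
t: 4.3
tcp_pos: [0.5033, 0.0991, 0.1804]
tool_rot: [0.73, 0.684, -0.001, -0.001]
force: [-4.6, -0.9, 0.1]
finger_gap: 0.1
gripper_force: 29.2
```

drive_tool --pt "0 0.0051 -0.0084 0 0 0 -1" --pt "0 0.0056 -0.0081 0 0 0 -1" --pt "0 0.0061 -0.0077 0 0 0 -1" --pt "0 0.0065 -0.0074 0 0 0 -1" --pt "0 0.0069 -0.007 0 0 0 -1" --pt "0 0.0073 -0.0066 0 0 0 -1" --pt "0 0.0077 -0.0061 0 0 0 -1" --pt "0 0.008 -0.0057 0 0 0 -1" --pt "0 0.0083 -0.0052 0 0 0 -1" --pt "0 0 0 0 0 0 -1"

```text
t: 5.3
tcp_pos: [0.567, 0.095, 0.2455]
tool_rot: [0.73, 0.684, 0.001, 0.001]
force: [-6.9, -1.1, 11.5]
finger_gap: 0.104
gripper_force: 31.0
```

Run:
```python
from h import *
st,M=cur(); print(st["tcp_pos"],st["force"],st["finger_gap"],st["gripper_force"],M[:3,:3].round(3))
d=st["tcp_pos"]-[.4817,.1005,.0957]; print(d, np.arcsin(d[2]/.17), np.arccos(1-np.hypot(d[0],d[1])/.17))
```

```text
[0.56695021 0.09497754 0.24548529] [-6.89536348 -1.11218561 11.53035331] 0.10427088007773175 31.010735034942627 [[ 0.065  0.998  0.003]
 [ 0.998 -0.065 -0.   ]
 [-0.     0.003 -1.   ]]
[ 0.08525021 -0.00552246  0.14978529] 1.0781617826214536 1.0501082908796804
```

drive_tool --pt "0 0 0 0 0 0 -0.5" --pt "0 0 0 0 0 0 -0.5" --pt "0 0 0 0 0 0 -0.5" --pt "0 0 -0.02 0 0 0 -0.5" --pt "0 0 -0.03 0 0 0 -0.5" --pt "0 0 -0.03 0 0 0 -0.5" --pt "0 0 -0.03 0 0 0 -0.5" --pt "0 0 0 0 0 0 -0.3"

```text
t: 6.1
tcp_pos: [0.5691, 0.0952, 0.3569]
tool_rot: [0.73, 0.684, 0.004, 0.004]
force: [0.3, -0.4, -0.3]
finger_gap: 0.347
gripper_force: 0.0
```

Run:
```python
from h import *; import pickle
from station import manip
st,M=cur(); s=manip.snapshot("top"); C=cloud(s); print(st["tcp_pos"],st["force"],st["q"].round(2))
w=manip.snapshot("wrist"); cv2.imwrite("pics/w2.png",w["image"][:,:,::-1])
f=np.array([.998,-.065,0]); nest=np.array([.571,.0995,.025])
g=nest+np.array([-.25*.998,-.1-.0+.01,.25])
for lean in (35,): 
  g0=np.array([.562,-.16,.042]); z=tool(180,lean)[:,2]
  print(tool(180,lean).round(3))
  row(pose([.40,-.16,.25],tool(180,lean)),20)
```

```text
[0.56911954 0.09518259 0.35689753] [ 0.30284748 -0.42959441 -0.34638943] [-0.03  0.35  1.42  0.    1.37  0.04]
[[-0.819  0.     0.574]
 [ 0.     1.     0.   ]
 [-0.574  0.    -0.819]]
20 rows of [-0.0035, -0.0172, 0.0049] [-1.42, -1.33, -4.53]
```

View pics/w2.png

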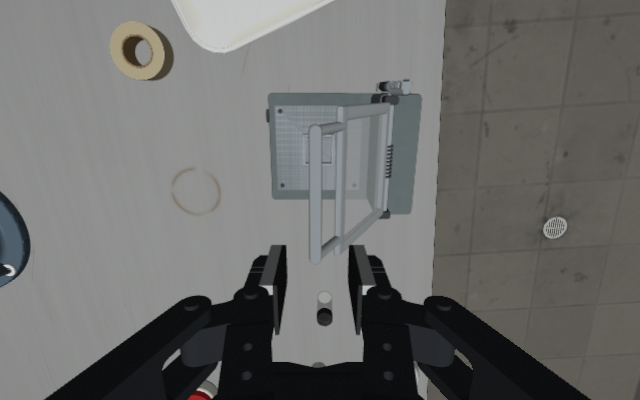

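The wrist view shows the guard standing open on its own, with the bar vertical at column 315, rows 125-262. The vial is between the fingers at (324,298) for its base and (324,317) for its cap.

Run:
```python
from h import *
from station import manip
st,M=cur(); s=manip.snapshot("wrist"); T=wristT(s,st)
im=s["image"].astype(int); y,x=np.mgrid[:400,:640]
k=(im.sum(2)<150)&(abs(x-324)<14)&(y>300)&(y<332); print(k.sum(),x[k].min(),x[k].max(),y[k].min(),y[k].max())
print("cap top c",plane(s,[(x[k].mean(),y[k].max()-8)],.061,T),"base",plane(s,[(324.5,298)],.003,T))
C=cloud(s,T); print(C[300:328:3,324].round(3))
row(pose([.49,-.16,.20],tool(176.3,35,-.065)),20)
```

```text
205 319 333 309 325
cap top c [[ 0.56511959 -0.15381541  0.061     ]] base [[ 0.56408104 -0.16045609  0.003     ]]
[[ 0.563 -0.148  0.027]
 [ 0.563 -0.149  0.033]
 [ 0.563 -0.148  0.042]
 [ 0.563 -0.147  0.05 ]
 [ 0.563 -0.148  0.057]
 [ 0.563 -0.15   0.061]
 [ 0.562 -0.156  0.061]
 [ 0.562 -0.161  0.061]
 [ 0.562 -0.165  0.063]
 [ 0.56  -0.222  0.001]]
20 rows of [-0.0063, -0.0134, 0.0087] [-1.37, -1.37, -4.35]
```

drive_tool --pt "-0.0063 -0.0134 0.0087 -1.37 -1.37 -4.35 0.4" --pt "-0.0063 -0.0134 0.0087 -1.37 -1.37 -4.35 0.4" --pt "-0.0063 -0.0134 0.0087 -1.37 -1.37 -4.35 0.4" --pt "-0.0063 -0.0134 0.0087 -1.37 -1.37 -4.35 0.4" --pt "-0.0063 -0.0134 0.0087 -1.37 -1.37 -4.35 0.4" --pt "-0.0063 -0.0134 0.0087 -1.37 -1.37 -4.35 0.4" --pt "-0.0063 -0.0134 0.0087 -1.37 -1.37 -4.35 0.4" --pt "-0.0063 -0.0134 0.0087 -1.37 -1.37 -4.35 0.4" --pt "-0.0063 -0.0134 0.0087 -1.37 -1.37 -4.35 0.4" --pt "-0.0063 -0.0134 0.0087 -1.37 -1.37 -4.35 0.4"

```text
t: 7.25
tcp_pos: [0.4663, -0.0074, 0.2622]
tool_rot: [0.414, 0.896, -0.006, 0.163]
force: [0.3, -0.1, 0.6]
finger_gap: 0.698
gripper_force: 0.0
```

drive_tool --pt "-0.0063 -0.0134 0.0087 -1.37 -1.37 -4.35 0.4" --pt "-0.0063 -0.0134 0.0087 -1.37 -1.37 -4.35 0.4" --pt "-0.0063 -0.0134 0.0087 -1.37 -1.37 -4.35 0.4" --pt "-0.0063 -0.0134 0.0087 -1.37 -1.37 -4.35 0.4" --pt "-0.0063 -0.0134 0.0087 -1.37 -1.37 -4.35 0.4" --pt "-0.0063 -0.0134 0.0087 -1.37 -1.37 -4.35 0.4" --pt "-0.0063 -0.0134 0.0087 -1.37 -1.37 -4.35 0.4" --pt "-0.0063 -0.0134 0.0087 -1.37 -1.37 -4.35 0.4" --pt "-0.0063 -0.0134 0.0087 -1.37 -1.37 -4.35 0.4" --pt "-0.0063 -0.0134 0.0087 -1.37 -1.37 -4.35 0.4"

```text
t: 8.25
tcp_pos: [0.4765, -0.1223, 0.2118]
tool_rot: [0.115, 0.957, -0.0, 0.267]
force: [0.6, 0.6, 0.6]
finger_gap: 0.703
gripper_force: 0.0
```

Run:
```python
from h import *
from station import manip
st,M=cur(); print(st["tcp_pos"],st["q"].round(3),st["finger_gap"]); print(M[:3,:3].round(3)); print(tool(176.3,35,-.065).round(3))
z=tool(176.3,35,-.065)[:,2]; g=np.array([.563,-.159,.042])
pre=g-z*.085
row(pose(pre+z*.005,tool(176.3,35,-.065)),10)
w=manip.snapshot("wrist"); T=wristT(w,st); C=cloud(w,T); m=(abs(C[...,0]-.563)<.03)&(abs(C[...,1]+.159)<.03)&(C[...,2]>.058)&(C[...,2]<.066); print("cap",m.sum(),np.mean(C[m],0) if m.any() else None, C[m].min(0),C[m].max(0))
```

```text
[ 0.476476   -0.12229859  0.21179136] [-0.63   0.312  2.171  0.974  0.308 -2.851] 0.7026888114599215
[[-0.831  0.22   0.51 ]
 [ 0.219  0.974 -0.062]
 [-0.511  0.06  -0.858]]
[[-0.817  0.065  0.572]
 [ 0.053  0.998 -0.037]
 [-0.574 -0.    -0.819]]
10 rows of [0.0018, -0.0031, 0.0111] [-0.2, -0.4, -0.95]
cap 412 [ 0.56336275 -0.15860548  0.06136784] [ 0.55263034 -0.17065687  0.05800599] [ 0.57673994 -0.14678487  0.06317603]
```

```bash
cat >> h.py <<'E'
VG=np.array([.5632,-.1587,.042])
def lean(psi,a=30): return tool(180+np.degrees(psi),a,psi)
E
python3 - <<'E'
from h import *
Rm=lean(-.466); z=Rm[:,2]; print(Rm.round(3))
row(pose(VG-z*.115,Rm),8)
E
```

```text
[[-0.774  0.449  0.447]
 [ 0.389  0.893 -0.225]
 [-0.5   -0.    -0.866]]
8 rows of [0.0008, 0.0002, 0.0098] [1.23, 0.06, 1.19]
```

drive_tool --pt "0.0008 0.0002 0.0098 1.23 0.06 1.2 0.4" --pt "0.0008 0.0002 0.0098 1.23 0.06 1.2 0.4" --pt "0.0008 0.0002 0.0098 1.23 0.06 1.2 0.4" --pt "0.0008 0.0002 0.0098 1.23 0.06 1.2 0.4" --pt "0.0008 0.0002 0.0098 1.23 0.06 1.2 0.4" --pt "0.0008 0.0002 0.0098 1.23 0.06 1.2 0.4" --pt "0.0008 0.0002 0.0098 1.23 0.06 1.2 0.4" --pt "0.0008 0.0002 0.0098 1.23 0.06 1.2 0.4"

```text
t: 9.1
tcp_pos: [0.513, -0.1306, 0.1461]
tool_rot: [0.218, 0.942, -0.059, 0.248]
force: [-4.0, -10.2, 1.4]
finger_gap: 0.699
gripper_force: 0.0
```

Run:
```python
from h import *
st,M=cur(); print(st["tcp_pos"],st["q"].round(3),st["finger_gap"]); print(M[:3,:3].round(3))
Rm=lean(-.466); z=Rm[:,2]
row(pose(VG-z*.08,Rm),6)
```

```text
[ 0.51299668 -0.13060268  0.14607443] [-0.461  0.504  2.121  1.272 -0.    -2.849] 0.6993024623578339
[[-0.782  0.44   0.442]
 [ 0.382  0.898 -0.219]
 [-0.493 -0.003 -0.87 ]]
6 rows of [0.0004, -0.0004, 0.0065] [0.03, -0.07, 0.1]
```

drive_tool --pt "-0.01 0 -0.017 -4 0 6 0.4" --pt "-0.01 0 -0.017 -4 0 6 0.4" --pt "-0.01 0 -0.017 -4 0 6 0.4" --pt "-0.01 0 -0.017 -4 0 6 0.4" --pt "0 0 0 0 0 0 0.4"

```text
t: 9.6
tcp_pos: [0.5088, -0.1448, 0.2231]
tool_rot: [0.368, 0.877, 0.117, 0.285]
force: [-0.5, -0.6, 0.1]
finger_gap: 0.698
gripper_force: 0.0
```

Run:
```python
from h import *
st,M=cur(); print(st["tcp_pos"],st["q"].round(3),st["force"].round(1)); print(M[:3,:3].round(3))
```

```text
[ 0.50882896 -0.14476187  0.2230992 ] [-0.7    0.342  2.12   1.172  0.419 -2.514] [-0.5 -0.6  0.1]
[[-0.566  0.578  0.587]
 [ 0.712  0.702 -0.004]
 [-0.414  0.416 -0.809]]
```

drive_tool --pt "0 0 0 0 0 8.5 0.4" --pt "0 0 0 0 0 8.5 0.4" --pt "0 0 0 0 0 8.5 0.4" --pt "0 0 0 0 0 8.5 0.4" --pt "0 0 0 0 0 8.5 0.4" --pt "0 0 0 0 0 8.5 0.4" --pt "0 0 0 0 0 8.5 0.4" --pt "0 0 0 0 0 8.5 0.4" --pt "0 0 0 0 0 8.5 0.4" --pt "0 0 0 0 0 8.5 0.4"

```text
t: 10.6
tcp_pos: [0.5086, -0.1415, 0.2207]
tool_rot: [0.865, 0.398, 0.278, 0.128]
force: [0.2, -1.1, -0.5]
finger_gap: 0.704
gripper_force: 0.0
```

drive_tool --pt "0 0 0 0 0 8.5 0.4" --pt "0 0 0 0 0 8.5 0.4" --pt "0 0 0 0 0 8.5 0.4" --pt "0 0 0 0 0 8.5 0.4" --pt "0 0 0 0 0 8.5 0.4" --pt "0 0 0 0 0 8.5 0.4" --pt "0 0 0 0 0 8.5 0.4" --pt "0 0 0 0 0 8.5 0.4" --pt "0 0 0 0 0 8.5 0.4" --pt "0 0 0 0 0 8.5 0.4"

```text
t: 11.6
tcp_pos: [0.5085, -0.1415, 0.2207]
tool_rot: [0.907, -0.29, 0.292, -0.094]
force: [0.5, -0.1, -0.3]
finger_gap: 0.701
gripper_force: 0.0
```

drive_tool --pt "0 0 0 0 0 8.5 0.4" --pt "0 0 0 0 0 8.5 0.4" --pt "0 0 0 0 0 8.5 0.4" --pt "0 0 0 0 0 8.5 0.4" --pt "0 0 0 0 0 8.5 0.4" --pt "0 0 0 0 0 8.5 0.4" --pt "0 0 0 0 0 8.5 0.4" --pt "0 0 0 0 0 8.5 0.4" --pt "0 0 0 0 0 8.5 0.4" --pt "0 0 0 0 0 8.5 0.4"

```text
t: 12.6
tcp_pos: [0.5086, -0.1415, 0.2207]
tool_rot: [-0.472, 0.827, -0.152, 0.266]
force: [-0.3, -0.0, 0.1]
finger_gap: 0.699
gripper_force: 0.0
```

Run:
```python
from h import *
st,M=cur(); print(st["t"],st["tcp_pos"],st["q"].round(3),st["force"].round(1)); print(M[:3,:3].round(3))
q=st["q"]
# swing tool axis from current z to forward lean 55 deg heading -0.5, rotating about the shortest axis, keep tcp
z0=M[:3,2]; 
for L in (50,60):
    z1=np.array([np.cos(-.6)*np.sin(np.radians(L)),np.sin(-.6)*np.sin(np.radians(L)),-np.cos(np.radians(L))])
    ax=np.cross(z0,z1); a=np.arctan2(np.linalg.norm(ax),z0@z1); rv=M[:3,:3].T@(ax/np.linalg.norm(ax)*np.degrees(a)); print(L,rv.round(2), (M[:3,:3].T@[0,0,1]).round(3))
```

```text
12.6 [ 0.50857251 -0.1414948   0.22073587] [-0.694  0.345  2.121  1.171  0.417  1.942] [-0.3 -0.   0.1]
[[-0.412 -0.7    0.583]
 [-0.861  0.508  0.   ]
 [-0.297 -0.502 -0.812]]
50 [20.18 17.99  0.  ] [-0.297 -0.502 -0.812]
60 [30.31 16.74 -0.  ] [-0.297 -0.502 -0.812]
```

drive_tool --pt "0 0 0 6.06 3.35 0 0.4" --pt "0 0 0 6.06 3.35 0 0.4" --pt "0 0 0 6.06 3.35 0 0.4" --pt "0 0 0 6.06 3.35 0 0.4" --pt "0 0 0 6.06 3.35 0 0.4"

```text
t: 13.1
tcp_pos: [0.5258, -0.1288, 0.2281]
tool_rot: [-0.439, 0.807, -0.255, 0.302]
force: [0.4, 0.7, 0.1]
finger_gap: 0.698
gripper_force: 0.0
```

Run:
```python
from h import *
st,M=cur(); print(st["t"],st["tcp_pos"],st["q"].round(3),st["force"].round(1)); print(M[:3,:3].round(3))
Rm=lean(-.466,37); z=Rm[:,2]
row(pose(VG-z*.115,Rm),14)
```

```text
13.1 [ 0.52583603 -0.12878986  0.22813285] [-0.598  0.386  2.234  2.28   0.376  0.918] [0.4 0.7 0.1]
[[-0.433 -0.554  0.711]
 [-0.862  0.484 -0.148]
 [-0.263 -0.677 -0.688]]
14 rows of [0.0054, 0.0034, 0.0037] [0.22, 1.04, 5.69]
```

Run:
```python
from h import *
Rm=lean(-.466,40); z=Rm[:,2]
row(pose(VG-z*.115,Rm),14)
```

```text
14 rows of [0.0058, 0.0038, 0.0035] [0.37, 0.87, 5.67]
```

drive_tool --pt "0.0058 0.0038 0.0035 0.37 0.87 5.67 0.3" --pt "0.0058 0.0038 0.0035 0.37 0.87 5.67 0.3" --pt "0.0058 0.0038 0.0035 0.37 0.87 5.67 0.3" --pt "0.0058 0.0038 0.0035 0.37 0.87 5.67 0.3" --pt "0.0058 0.0038 0.0035 0.37 0.87 5.67 0.3" --pt "0.0058 0.0038 0.0035 0.37 0.87 5.67 0.3" --pt "0.0058 0.0038 0.0035 0.37 0.87 5.67 0.3" --pt "0.0058 0.0038 0.0035 0.37 0.87 5.67 0.3" --pt "0.0058 0.0038 0.0035 0.37 0.87 5.67 0.3" --pt "0.0058 0.0038 0.0035 0.37 0.87 5.67 0.3"

```text
t: 14.1
tcp_pos: [0.5024, -0.1375, 0.1564]
tool_rot: [0.027, 0.93, -0.136, 0.34]
force: [0.1, -0.2, -0.1]
finger_gap: 0.653
gripper_force: 0.0
```

Run:
```python
from h import *
st,M=cur(); print(st["t"],st["tcp_pos"],st["q"].round(3),st["force"].round(1)); print(M[:3,:3].round(3))
Rm=lean(-.466,40); z=Rm[:,2]
row(pose(VG-z*.115,Rm),6)
```

```text
14.1 [ 0.50235424 -0.13745573  0.15644512] [-0.527  0.563  2.299  2.965  0.473  1.292] [ 0.1 -0.2 -0.1]
[[-0.767  0.143  0.625]
 [-0.041  0.962 -0.271]
 [-0.64  -0.233 -0.732]]
6 rows of [0.0038, 0.0023, 0.0022] [0.27, 0.55, 3.75]
```

drive_tool --pt "0.0038 0.0023 0.0022 0.27 0.55 3.75 0.3" --pt "0.0038 0.0023 0.0022 0.27 0.55 3.75 0.3" --pt "0.0038 0.0023 0.0022 0.27 0.55 3.75 0.3" --pt "0.0038 0.0023 0.0022 0.27 0.55 3.75 0.3" --pt "0.0038 0.0023 0.0022 0.27 0.55 3.75 0.3" --pt "0.0038 0.0023 0.0022 0.27 0.55 3.75 0.3" --pt "0 0 0 0 0 0 0.3"

```text
t: 14.8
tcp_pos: [0.4975, -0.1252, 0.1302]
tool_rot: [0.215, 0.915, -0.079, 0.333]
force: [0.1, 0.6, 0.8]
finger_gap: 0.65
gripper_force: 0.0
```

Run:
```python
from h import *
from station import manip
st,M=cur(); print(st["t"],st["tcp_pos"],st["q"].round(3)); print(M[:3,:3].round(3))
w=manip.snapshot("wrist"); T=wristT(w,st); C=cloud(w,T); m=(abs(C[...,0]-.563)<.03)&(abs(C[...,1]+.159)<.03)&(C[...,2]>.058)&(C[...,2]<.066)
print("cap",m.sum()); 
if m.any(): print(C[m].mean(0),C[m].min(0),C[m].max(0))
cv2.imwrite("pics/w3.png",w["image"][:,:,::-1])
Rm=lean(-.466,40); z=Rm[:,2]
row(pose(VG+z*.005,Rm),10)
```

```text
14.8 [ 0.49751829 -0.12524759  0.13015062] [-0.465  0.616  2.293  3.141  0.466  1.568]
[[-0.686  0.446  0.575]
 [ 0.34   0.895 -0.288]
 [-0.643 -0.002 -0.766]]
cap 514
[ 0.56261778 -0.15782836  0.06113406] [ 0.55232753 -0.17111583  0.05802113] [ 0.57671751 -0.14681802  0.06248988]
10 rows of [0.0001, -0.0, 0.012] [0.0, 0.01, 0.03]
```

View pics/w3.png

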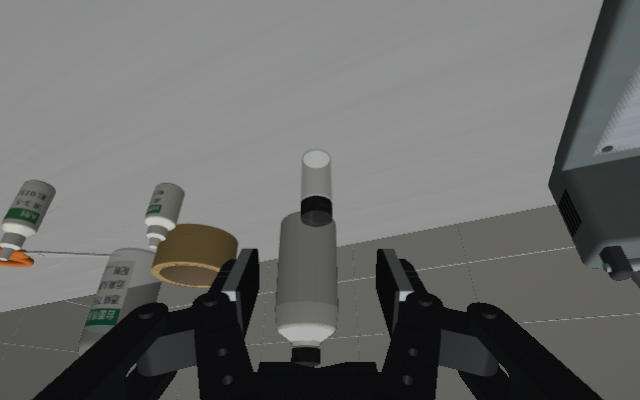

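The wrist view shows the vial centred between the open fingers, base at (316,158) and cap at (316,210). The flask is well behind it, and the shaker is at the right edge.

drive_tool --pt "0 0 0.015 0 0 0 0.1" --pt "0 0 0.015 0 0 0 0.1" --pt "0 0 0.015 0 0 0 0.1" --pt "0 0 0.015 0 0 0 0.1" --pt "0 0 0.015 0 0 0 0.1" --pt "0 0 0.012 0 0 0 0.1" --pt "0 0 0.012 0 0 0 0.1" --pt "0 0 0.011 0 0 0 0.1" --pt "0 0 0.01 0 0 0 0.1" --pt "0 0 0 0 0 0 0.1"

```text
t: 15.85
tcp_pos: [0.5682, -0.1627, 0.0396]
tool_rot: [0.216, 0.913, -0.08, 0.335]
force: [0.0, 0.4, -0.3]
finger_gap: 0.554
gripper_force: 0.0
```

drive_tool --pt "0 0 0 0 0 0 -1" --pt "0 0 0 0 0 0 -1" --pt "0 0 0 0 0 0 -1" --pt "0 0 0 0 0 0 -1" --pt "0 0 0 0 0 0 -1" --pt "0 0 0 0 0 0 -1" --newtons 25

```text
t: 16.45
tcp_pos: [0.5674, -0.1622, 0.0406]
tool_rot: [0.216, 0.913, -0.08, 0.335]
force: [0.6, 0.2, -0.2]
finger_gap: 0.278
gripper_force: 25.4
```

Run:
```python
from h import *
from station import manip
st,M=cur(); print(st["t"],st["tcp_pos"],st["q"].round(3),st["gripper_force"],st["finger_gap"]); print(M[:3,:3].round(3))
print("grasp",st["tcp_pos"]-M[:3,2]*.005)
Rz=R.from_rotvec([0,0,.426]).as_matrix(); Rm=Rz@M[:3,:3]; print(Rm.round(3))
g=st["tcp_pos"]; nest=np.array([.571,.0995]); off=Rz@np.array([g[0]-VG[0],g[1]-VG[1],0])
np.save("off.npy",off)
up=M[:3,:3].T@[0,0,.05]; print("up50",up.round(4))
via=np.array([nest[0]+off[0]-.12,nest[1]+off[1]+.006,g[2]+.075])
S=M.copy(); S[2,3]+=.075
row(pose(via,Rm),16,S); print(via)
```

```text
16.45 [ 0.56739292 -0.16221549  0.0405645 ] [-0.468  0.852  2.119  3.142  0.534  1.568] 25.404891966754803 0.27762822149213034
[[-0.681  0.449  0.578]
 [ 0.341  0.894 -0.292]
 [-0.647 -0.002 -0.762]]
grasp [ 0.56450353 -0.16075624  0.04437528]
[[-0.762  0.04   0.647]
 [ 0.029  0.999 -0.027]
 [-0.647 -0.002 -0.762]]
up50 [-0.0324 -0.0001 -0.0381]
16 rows of [0.0085, 0.0143, -0.0072] [-0.99, -0.0, -1.16]
[0.4562709  0.10403135 0.1155645 ]
```

drive_tool --pt "-0.0049 0 -0.0057 0 0 0 -1" --pt "-0.0097 0 -0.0114 0 0 0 -1" --pt "-0.0097 0 -0.0114 0 0 0 -1" --pt "-0.0097 0 -0.0114 0 0 0 -1" --pt "-0.0097 0 -0.0114 0 0 0 -1" --pt "-0.0049 0 -0.0057 0 0 0 -1" --pt "0 0 0 0 0 0 -1"

```text
t: 17.15
tcp_pos: [0.5681, -0.1624, 0.1169]
tool_rot: [0.216, 0.913, -0.081, 0.337]
force: [0.2, 0.2, 0.1]
finger_gap: 0.279
gripper_force: 25.4
```

Run:
```python
from h import *
from station import manip
st,M=cur(); print(st["t"],st["tcp_pos"],st["q"].round(3),st["gripper_force"],st["finger_gap"])
w=manip.snapshot("wrist"); cv2.imwrite("pics/w4.png",w["image"][:,:,::-1])
s=manip.snapshot("side"); C=cloud(s)
Rm=lean(-.03,40); off=np.load("off.npy"); via=[.571-.07+off[0],.0995+.005+off[1],st["tcp_pos"][2]]
row(pose(via,Rm),18); print(via)
```

```text
17.15 [ 0.56805525 -0.16235928  0.11690449] [-0.467  0.661  2.109  3.142  0.336  1.568] 25.396004206995713 0.2786307164495369
18 rows of [0.0054, 0.0135, -0.0047] [-0.9, 0.02, -1.06]
[np.float64(0.5062708951534747), np.float64(0.10303134651849458), np.float64(0.1169044923852802)]
```

View pics/w4.png

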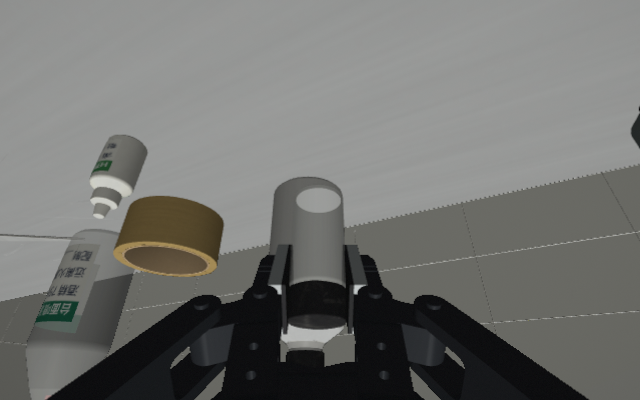

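The wrist view shows the vial held upright, with its base at (318,200) and its cap between the pads at (318,300).

drive_tool --pt "0.0054 0.0135 -0.0047 -0.9 0.02 -1.06 -1" --pt "0.0054 0.0135 -0.0047 -0.9 0.02 -1.06 -1" --pt "0.0054 0.0135 -0.0047 -0.9 0.02 -1.06 -1" --pt "0.0054 0.0135 -0.0047 -0.9 0.02 -1.06 -1" --pt "0.0054 0.0135 -0.0047 -0.9 0.02 -1.06 -1" --pt "0.0054 0.0135 -0.0047 -0.9 0.02 -1.06 -1" --pt "0.0054 0.0135 -0.0047 -0.9 0.02 -1.06 -1" --pt "0.0054 0.0135 -0.0047 -0.9 0.02 -1.06 -1" --pt "0.0054 0.0135 -0.0047 -0.9 0.02 -1.06 -1"

```text
t: 18.15
tcp_pos: [0.5511, -0.0247, 0.1161]
tool_rot: [0.115, 0.932, -0.043, 0.341]
force: [0.4, -0.0, 0.4]
finger_gap: 0.279
gripper_force: 25.4
```

drive_tool --pt "0.0054 0.0135 -0.0047 -0.9 0.02 -1.06 -1" --pt "0.0054 0.0135 -0.0047 -0.9 0.02 -1.06 -1" --pt "0.0054 0.0135 -0.0047 -0.9 0.02 -1.06 -1" --pt "0.0054 0.0135 -0.0047 -0.9 0.02 -1.06 -1" --pt "0.0054 0.0135 -0.0047 -0.9 0.02 -1.06 -1" --pt "0.0054 0.0135 -0.0047 -0.9 0.02 -1.06 -1" --pt "0.0054 0.0135 -0.0047 -0.9 0.02 -1.06 -1" --pt "0.0054 0.0135 -0.0047 -0.9 0.02 -1.06 -1" --pt "0.0054 0.0135 -0.0047 -0.9 0.02 -1.06 -1" --pt "0 0 0 0 0 0 -1"

```text
t: 19.15
tcp_pos: [0.5044, 0.1052, 0.1168]
tool_rot: [0.012, 0.94, -0.005, 0.341]
force: [0.0, 0.2, -0.1]
finger_gap: 0.279
gripper_force: 25.4
```

Run:
```python
from h import *
from station import manip
st,M=cur(); print(st["t"],st["tcp_pos"],st["q"].round(3),st["gripper_force"],st["finger_gap"]); print(M[:3,:3].round(3))
w=manip.snapshot("wrist"); cv2.imwrite("pics/w5.png",w["image"][:,:,::-1])
import pickle; pickle.dump((st,w),open("w5.pkl","wb"))
```

```text
19.15 [0.50437996 0.10522894 0.11677418] [-3.000e-03  6.560e-01  2.290e+00  3.172e+00  4.990e-01  1.561e+00] 25.404272506566485 0.2789183727497215
[[-0.768  0.026  0.64 ]
 [ 0.019  1.    -0.017]
 [-0.641 -0.    -0.768]]
```

View pics/w5.png

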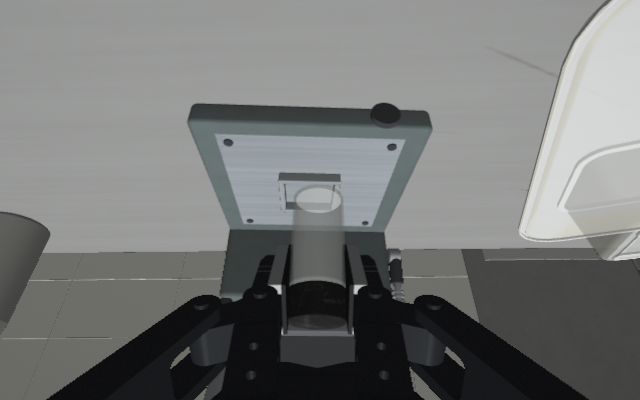

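The wrist view shows the fence's near outer corners at (278,174) and (341,176), its far edge near row 211, and the vial's base at (318,200).

Run:
```python
from h import *; import pickle
st,w=pickle.load(open("w5.pkl","rb")); T=wristT(w,st)
n=plane(w,[(278,174),(341,176)],.033,T); print("near",n.round(4),np.linalg.norm(n[0]-n[1]))
c=n.mean(0); d=(n[0]-n[1])/np.linalg.norm(n[0]-n[1]); # toward robot's... 
perp=np.array([-d[1],d[0],0]); perp*=np.sign(perp[0]); print("fence centre",(c+perp*.022).round(4),"psi",np.arctan2(perp[1],perp[0]))
print("floor line far",plane(w,[(284,206),(334,209)],.033,T).round(4))
base=plane(w,[(318,200)],.0762,T)[0]; print("vial base",base.round(4), "tcp-base",(st["tcp_pos"]-base).round(4))
cor=plane(w,[(190,110),(431,116)],.025,T); print("plate front corners",cor.round(4),cor.mean(0),np.linalg.norm(cor[0]-cor[1]))
```

```text
near [[0.5422 0.0778 0.033 ]
 [0.5457 0.1208 0.033 ]] 0.04312467808816321
fence centre [0.5659 0.0975 0.033 ] psi -0.07930855982476982
floor line far [[0.5849 0.0771 0.033 ]
 [0.5906 0.1168 0.033 ]]
vial base [0.5069 0.1058 0.0762] tcp-base [-0.0025 -0.0006  0.0406]
plate front corners [[0.4911 0.0339 0.025 ]
 [0.4992 0.1713 0.025 ]] [0.4951414  0.10259955 0.025     ] 0.13759996000169292
```

drive_tool --pt "-0.0087 -0.001 0.0072 0 0 0 -1" --pt "-0.0087 -0.001 0.0072 0 0 0 -1" --pt "-0.0087 -0.001 0.0072 0 0 0 -1" --pt "-0.0087 -0.001 0.0072 0 0 0 -1" --pt "-0.0087 -0.001 0.0072 0 0 0 -1" --pt "-0.0087 -0.001 0.0072 0 0 0 -1" --pt "0.0058 0 0.0069 0 0 0 -1" --pt "0.0058 0 0.0069 0 0 0 -1" --pt "0.0058 0 0.0069 0 0 0 -1" --pt "0 0 0 0 0 0 -1"

```text
t: 20.2
tcp_pos: [0.5717, 0.0958, 0.088]
tool_rot: [0.013, 0.941, -0.005, 0.339]
force: [0.4, 0.4, -1.3]
finger_gap: 0.278
gripper_force: 25.4
```

Run:
```python
from h import *
from station import manip; import pickle
st,M=cur(); print(st["t"],st["tcp_pos"],st["q"].round(3),st["force"].round(1))
w=manip.snapshot("wrist"); s=manip.snapshot("side"); pickle.dump((st,w,s),open("w6.pkl","wb"))
a=cv2.resize(w["image"][120:300,220:420],(600,540),interpolation=cv2.INTER_CUBIC)
b=cv2.resize(s["image"][160:280,205:305][:,:80],(200,300),interpolation=cv2.INTER_CUBIC)
b=np.vstack([b,np.zeros((240,200,3),np.uint8)]); cv2.imwrite("pics/w6.png",np.hstack([a,b])[:,:,::-1])
```

```text
20.2 [0.57174868 0.09576323 0.08799687] [-0.026  0.727  2.136  3.147  0.414  1.568] [ 0.4  0.4 -1.3]
```

View pics/w6.png

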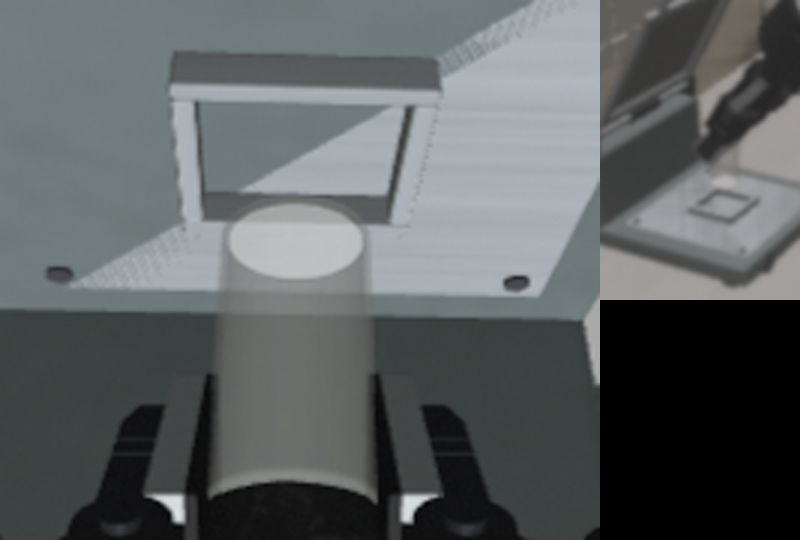

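The final crop shows the fence's inner top corners at (200,101), (412,107), (392,224) and (204,220), with the vial's base disc at (296,241), still above and slightly behind. I'll turn these into positions.

Run:
```python
from h import *; import pickle
st,w,s=pickle.load(open("w6.pkl","rb")); T=wristT(w,st)
f=lambda p:np.array(p)/3+[220,120]-.33
F=plane(w,f([(200,101),(412,107),(392,224),(204,220)]),.033,T); print(F.round(4),F.mean(0).round(4),np.linalg.norm(F-np.roll(F,1,0),axis=1).round(4))
Fo=plane(w,f([(171,84),(441,92)]),.033,T); print("outer near",Fo.round(4),np.linalg.norm(Fo[0]-Fo[1]))
for z in (.045,.048,.050): 
    e=plane(w,f([(228,241),(364,241),(296,203),(296,278),(296,241)]),z,T); print(z,e[4].round(4),"width",np.linalg.norm(e[0]-e[1]).round(4),np.linalg.norm(e[2]-e[3]).round(4))
bz=plane(w,f([(46,272),(516,283)]),.025,T);print("screws",bz.round(4))
# depth based points on base plate floor for height check
C=cloud(w,T); print("plate z",np.nanmedian(C[205:215,250:290,2]), "fence top",np.nanmedian(C[150:152,300:340,2]))
```

```text
[[0.5536 0.0814 0.033 ]
 [0.5561 0.1161 0.033 ]
 [0.5915 0.1148 0.033 ]
 [0.589  0.0784 0.033 ]] [0.5726 0.0977 0.033 ] [0.0356 0.0348 0.0354 0.0366]
outer near [[0.5493 0.0772 0.033 ]
 [0.5525 0.1205 0.033 ]] 0.04341342451956682
0.045 [0.578  0.0964 0.045 ] width 0.0241 0.0252
0.048 [0.5732 0.0966 0.048 ] width 0.0233 0.0243
0.05 [0.57   0.0966 0.05  ] width 0.0228 0.0238
screws [[0.6217 0.0386 0.025 ]
 [0.6298 0.1461 0.025 ]]
plate z 0.025775656332112977 fence top 0.03362447197871939
```

drive_tool --pt "-0.0015 0.001 0.0013 0 0 0 -1" --pt "0.0029 0 0.0035 0 0 0 -1" --pt "0.0029 0 0.0035 0 0 0 -1" --pt "0.0029 0 0.0035 0 0 0 -1" --pt "0.0029 0 0.0035 0 0 0 -1" --pt "0 0 0 0 0 0 -1"

```text
t: 20.9
tcp_pos: [0.5752, 0.0966, 0.0712]
tool_rot: [0.014, 0.94, -0.005, 0.341]
force: [-0.1, 0.3, 0.5]
finger_gap: 0.277
gripper_force: 25.4
```

Run:
```python
from h import *; import pickle
from station import manip
st,M=cur(); print(st["t"],st["tcp_pos"],st["force"].round(2),st["ft_torque"].round(2),M[:3,:3].round(3))
w=manip.snapshot("wrist"); T=wristT(w,st); pickle.dump((st,w),open("w7.pkl","wb"))
g=cv2.cvtColor(w["image"],cv2.COLOR_RGB2GRAY); 
F=np.array([[.5536,.0814,.033],[.5561,.1161,.033],[.5915,.1148,.033],[.589,.0784,.033]])
print(proj(w,F,T).round(1)); print("cols 318 rows 150-235",g[150:236:2,318]); print(g[200,250:390:2])
```

```text
20.9 [0.57519116 0.09656864 0.07122195] [-0.06  0.31  0.55] [ 0.03  0.3  -0.04] [[-0.767  0.029  0.641]
 [ 0.022  1.    -0.019]
 [-0.641 -0.    -0.768]]
[[281.8 176.9]
 [358.1 178.9]
 [350.8 216.4]
 [284.1 215.1]]
cols 318 rows 150-235 [126 127 126 126 126 105  92  94  94  95  96 133 178 176 128 123 122 120
 129 172 181 180 181 181 180 180 181 179 170 172 171 160 121 136 148 134
 130 131 131 131 130 131 130]
[126 126 125 125 125 125 125 124 124 124 124 124 144 182 184 181 127 106
 123 124 124 124 116 154 175 177 177 177 179 180 180 180 181 181 180 181
 180 181 181 181 181 181 180 180 178 158 120 122 122 123 108  72 139 183
 183 179 108 122 121 122 122 122 122 122 124 123 122 123 123 124]
```

Run:
```python
from h import *; import pickle
st,w=pickle.load(open("w7.pkl","rb")); T=wristT(w,st)
for z in (.0306,.033): print(plane(w,[(318,188),(318,201),(318,213.5)],z,T).round(4))
print("inner near edge",plane(w,[(318,177.5)],.033,T).round(4))
```

```text
[[0.5666 0.0975 0.0306]
 [0.5788 0.0971 0.0306]
 [0.592  0.0968 0.0306]]
[[0.5631 0.0976 0.033 ]
 [0.5749 0.0972 0.033 ]
 [0.5878 0.0969 0.033 ]]
inner near edge [[0.5545 0.0978 0.033 ]]
```

drive_tool --pt "0.0019 0.0004 -0.0016 0 0 0 -1" --pt "0.0015 0 0.0018 0 0 0 -1" --pt "0.0012 0 0.0014 0 0 0 -1" --pt "0.0006 0 0.0007 0 0 0 -1" --pt "0 0 0 0 0 0 -1"

```text
t: 21.45
tcp_pos: [0.573, 0.0971, 0.0669]
tool_rot: [0.014, 0.94, -0.005, 0.341]
force: [0.0, 1.6, 0.7]
finger_gap: 0.278
gripper_force: 25.4
```

Run:
```python
from h import *; import pickle
from station import manip
st,M=cur(); print(st["t"],st["tcp_pos"],st["force"].round(2),st["ft_torque"].round(2))
w=manip.snapshot("wrist"); T=wristT(w,st); g=cv2.cvtColor(w["image"],cv2.COLOR_RGB2GRAY)
print("rows150-235",g[150:236:2,318]); print(g[200,250:390:2])
```

```text
21.45 [0.57303153 0.09706401 0.06689791] [0.02 1.63 0.72] [ 0.05  0.35 -0.03]
rows150-235 [150 162 167 161 176 151 163 173 170 182 162  88  92  92  93  94 102 171
 173 180 194 195 194 177 177 177 177 177 177 177 177 165 119 119 119 120
 119 122 146 141 128 128 128]
[176 176 176 176 176 177 176 177 177 177 176 141 181 180 177 121 132 176
 177 177 177 176 148 171 190 192 191 192 191 187 177 177 178 177 177 177
 178 177 178 177 177 177 177 176 175 155 119 122 121 121 121  90  72 149
 180 179 179 106 119 120 119 119 120 120 121 120 120 121 120 119]
```

drive_tool --pt "0.0006 0 0.0008 0 0 0 -1" --pt "0.0004 0 0.0005 0 0 0 -1" --pt "0 0 0 0 0 0 -1"

```text
t: 21.8
tcp_pos: [0.5732, 0.097, 0.0656]
tool_rot: [0.014, 0.94, -0.005, 0.342]
force: [-0.3, 0.2, 0.6]
finger_gap: 0.277
gripper_force: 25.5
```

drive_tool --pt "0 0 0 0 0 0 -0.3" --pt "0 0 0 0 0 0 -0.1" --pt "0 0 0 0 0 0 0" --pt "0 0 0 0 0 0 0" --pt "0 0 0 0 0 0 0"

```text
t: 22.3
tcp_pos: [0.5731, 0.0971, 0.0654]
tool_rot: [0.014, 0.94, -0.005, 0.342]
force: [-0.1, -0.6, 0.9]
finger_gap: 0.502
gripper_force: 0.0
```

Run:
```python
from h import *; import pickle
from station import manip
st,M=cur(); print(st["t"],st["tcp_pos"],st["force"].round(2),st["finger_gap"])
w=manip.snapshot("wrist"); T=wristT(w,st); C=cloud(w,T); g=cv2.cvtColor(w["image"],cv2.COLOR_RGB2GRAY)
m=(abs(C[...,0]-.57)<.04)&(abs(C[...,1]-.0975)<.015)&(C[...,2]>.081)&(C[...,2]<.09); print(m.sum(),C[m].min(0),C[m].max(0),C[m].mean(0)) if m.any() else print("none")
print("rows150-235",g[150:236:2,318]); print(g[204,250:390:2])
s=manip.snapshot("side"); D=cloud(s); m=(abs(D[...,0]-.57)<.03)&(abs(D[...,1]-.0975)<.02)&(D[...,2]>.04)&(D[...,2]<.09); print("side",m.sum(),np.nanmean(D[m],0) if m.any() else None)
```

```text
22.3 [0.57309896 0.09706527 0.06540546] [-0.13 -0.58  0.86] 0.5021139690991642
1461 [0.55627894 0.086977   0.08100604] [0.58202389 0.11035206 0.08711743] [0.56416115 0.09858418 0.08489512]
rows150-235 [143 145 144 144 145 144 145 145 148 150 151 144  88  93  94  95  97  96
 150 178 176 185 185 186 185 185 186 186 185 185 184 175 136 127 122 121
 121 122 122 147 147 137 136]
[153 152 151 152 153 152 151 150 151 150 147 134 184 183 180 113 116 148
 147 145 147 143 129 127 178 182 183 183 183 183 185 185 185 186 186 185
 186 185 185 185 185 185 185 185 182 129 130 138 140 141 139  79  73 162
 184 183 184 139 139 139 139 139 140 140 140 140 140 139 140 139]
side 105 [0.56244523 0.1057321  0.05227736]
```

drive_tool --pt "0 0 -0.01 0 0 0 0" --pt "0 0 -0.015 0 0 0 0" --pt "0 0 -0.015 0 0 0 0" --pt "0 0 -0.015 0 0 0 0" --pt "0 0 -0.015 0 0 0 0" --pt "0 0 -0.015 0 0 0 0" --pt "0 0 -0.015 0 0 0 0" --pt "0 0 0 0 0 0 0"

```text
t: 23.2
tcp_pos: [0.5068, 0.0992, 0.1439]
tool_rot: [0.013, 0.94, -0.005, 0.342]
force: [0.5, -0.3, -0.4]
finger_gap: 0.502
gripper_force: 0.0
```

Run:
```python
from h import *; import pickle
from station import manip
st,M=cur(); print(st["t"],st["tcp_pos"],st["q"].round(3),st["finger_gap"])
w=manip.snapshot("wrist"); T=wristT(w,st); C=cloud(w,T); pickle.dump((st,w),open("w8.pkl","wb"))
m=(abs(C[...,0]-.57)<.03)&(abs(C[...,1]-.0975)<.03)&(C[...,2]>.081)&(C[...,2]<.09); print("cap",m.sum(),C[m].min(0),C[m].max(0))
c,r=cv2.minEnclosingCircle((C[m][:,:2]*1000).astype(np.float32)); print(c,r)
m=(abs(C[...,0]-.57)<.04)&(abs(C[...,1]-.0975)<.04)&(C[...,2]>.0295)&(C[...,2]<.037); m&=abs(np.indices(m.shape)[0]-200)<80
q=C[m][:,:2]; rr=np.abs(q-[.5725,.098]).max(1); q=q[(rr>.012)&(rr<.03)]; print("fence",m.sum(),cv2.minAreaRect((q*1000).astype(np.float32)))
```

```text
23.2 [0.50675184 0.0992318  0.14389882] [-0.02   0.572  2.275  3.155  0.403  1.564] 0.5017503982824452
cap 668 [0.55668389 0.08687903 0.08101552] [0.58064689 0.11026675 0.08763315]
(569.0924072265625, 98.11593627929688) 12.738316535949707
fence 1052 ((572.0304565429688, 97.56321716308594), (43.95527648925781, 45.90470886230469), 86.45088958740234)
```

drive_tool --pt "0 -0.04 0 0 0 0 0" --pt "0 -0.04 0 0 0 0 0" --pt "0 -0.04 0 0 0 0 0" --pt "-0.012 -0.04 -0.014 0 0 0 0" --pt "-0.025 -0.04 -0.03 0 0 0 0" --pt "-0.025 0 -0.03 0 0 0 0" --pt "0 0 0 0 0 0 0"

```text
t: 23.95
tcp_pos: [0.5088, -0.0685, 0.2003]
tool_rot: [0.012, 0.938, 0.004, 0.348]
force: [0.0, -0.4, -0.5]
finger_gap: 0.5
gripper_force: 0.0
```

Run:
```python
from h import *
st,M=cur(); print(st["t"],st["tcp_pos"],st["q"].round(3)); print(M[:3,:3].round(3))
```

```text
23.95 [ 0.50881885 -0.068452    0.20032916] [-0.548  0.405  2.254  1.966  0.376  2.31 ]
[[-0.758  0.019  0.652]
 [ 0.024  1.    -0.001]
 [-0.652  0.015 -0.758]]
```

drive_tool --pt "0 0 0 0 0 -8.5 0" --pt "0 0 0 0 0 -8.5 0" --pt "0 0 0 0 0 -8.5 0" --pt "0 0 0 0 0 -8.5 0" --pt "0 0 0 0 0 -8.5 0" --pt "0 0 0 0 0 -8.5 0" --pt "0 0 0 0 0 -8.5 0" --pt "0 0 0 0 0 -8.5 0" --pt "0 0 0 0 0 -8.5 0" --pt "0 0 0 0 0 -8.5 0"

```text
t: 24.95
tcp_pos: [0.5073, -0.0661, 0.1969]
tool_rot: [-0.628, 0.698, -0.229, 0.257]
force: [0.1, 0.0, 0.1]
finger_gap: 0.504
gripper_force: 0.0
```

drive_tool --pt "0 0 0 0 0 -8.5 0" --pt "0 0 0 0 0 -8.5 0" --pt "0 0 0 0 0 -8.5 0" --pt "0 0 0 0 0 -8.5 0" --pt "0 0 0 0 0 -8.5 0" --pt "0 0 0 0 0 -8.5 0" --pt "0 0 0 0 0 -8.5 0" --pt "0 0 0 0 0 -8.5 0" --pt "0 0 0 0 0 -8.5 0" --pt "0 0 0 0 0 -8.5 0"

```text
t: 25.95
tcp_pos: [0.5073, -0.0661, 0.1969]
tool_rot: [0.934, -0.091, 0.343, -0.035]
force: [-0.8, 0.8, 0.5]
finger_gap: 0.498
gripper_force: 0.0
```

drive_tool --pt "0 0 0 0 0 -8.5 0" --pt "0 0 0 0 0 -8.5 0" --pt "0 0 0 0 0 -8.5 0" --pt "0 0 0 0 0 -8.5 0" --pt "0 0 0 0 0 -8.5 0" --pt "0 0 0 0 0 -8.5 0" --pt "0 0 0 0 0 -8.5 0" --pt "0 0 0 0 0 -8.5 0" --pt "0 0 0 0 0 -8.5 0" --pt "0 0 0 0 0 -8.5 0"

```text
t: 26.95
tcp_pos: [0.5073, -0.0661, 0.1969]
tool_rot: [0.75, 0.565, 0.276, 0.206]
force: [-0.2, -0.6, -0.3]
finger_gap: 0.496
gripper_force: 0.0
```

Run:
```python
from h import *
st,M=cur(); print(st["t"],st["tcp_pos"],st["q"].round(3)); print(M[:3,:3].round(3))
# untilt to straight down, shortest, TCP up 80 mm
z0=M[:3,2]; ax=np.cross(z0,[0,0,-1]); a=np.arcsin(np.linalg.norm(ax)); Rd=R.from_rotvec(ax/np.linalg.norm(ax)*a).as_matrix()@M[:3,:3]
print("xang after",np.degrees(np.arctan2(Rd[1,0],Rd[0,0])))
row(pose(st["tcp_pos"]+[0,0,.08],Rd),7)
```

```text
26.95 [ 0.50726916 -0.06608967  0.19690258] [-0.545  0.411  2.257  1.973  0.376 -2.152]
[[ 0.21   0.733  0.647]
 [ 0.961 -0.278  0.003]
 [ 0.182  0.621 -0.762]]
xang after 73.93650825050393
7 rows of [0.0013, 0.0044, -0.0107] [5.53, -1.62, -0.0]
```

drive_tool --pt "0.0013 0.0044 -0.0107 5.53 -1.62 0 0" --pt "0.0013 0.0044 -0.0107 5.53 -1.62 0 0" --pt "0.0013 0.0044 -0.0107 5.53 -1.62 0 0" --pt "0.0013 0.0044 -0.0107 5.53 -1.62 0 0" --pt "0.0013 0.0044 -0.0107 5.53 -1.62 0 0" --pt "0.0013 0.0044 -0.0107 5.53 -1.62 0 0" --pt "0.0013 0.0044 -0.0107 5.53 -1.62 0 0" --pt "0 0 0 0 0 0 0"

```text
t: 27.75
tcp_pos: [0.5114, -0.0428, 0.2345]
tool_rot: [0.768, 0.605, 0.191, 0.087]
force: [0.4, 0.4, 0.8]
finger_gap: 0.499
gripper_force: 0.0
```

Run:
```python
from h import *
st,M=cur(); print(st["t"],st["tcp_pos"],st["q"].round(3)); print(M[:3,:3].round(3))
row(pose([.567,.095,.36],tool(86.3)),9)
```

```text
27.75 [ 0.5113506  -0.04276768  0.23451553] [-0.453  0.295  1.999  0.506  0.573 -0.606]
[[ 0.196  0.896  0.399]
 [ 0.962 -0.254  0.098]
 [ 0.189  0.365 -0.912]]
9 rows of [0.0174, 0.0065, -0.0112] [2.5, -1.03, -1.08]
```

Run:
```python
from h import *
A=pose([.54,-.03,.36],tool(86.3)); row(A,8); row(pose([.567,.095,.36],tool(86.3)),4,A)
```

```text
8 rows of [0.0037, 0.0066, -0.0144] [2.81, -1.16, -1.22]
4 rows of [0.0316, 0.0047, 0.0] [0.0, 0.0, 0.0]
```

drive_tool --pt "0.0037 0.0066 -0.0144 2.81 -1.16 -1.22 0" --pt "0.0037 0.0066 -0.0144 2.81 -1.16 -1.22 0" --pt "0.0037 0.0066 -0.0144 2.81 -1.16 -1.22 0" --pt "0.0037 0.0066 -0.0144 2.81 -1.16 -1.22 0" --pt "0.0037 0.0066 -0.0144 2.81 -1.16 -1.22 0" --pt "0.0037 0.0066 -0.0144 2.81 -1.16 -1.22 0" --pt "0.0037 0.0066 -0.0144 2.81 -1.16 -1.22 -0.3" --pt "0.0037 0.0066 -0.0144 2.81 -1.16 -1.22 -0.3" --pt "0 0 0 0 0 0 -0.3"

```text
t: 28.65
tcp_pos: [0.5403, -0.0279, 0.3581]
tool_rot: [0.728, 0.685, 0.002, -0.003]
force: [-0.6, -0.4, 0.0]
finger_gap: 0.351
gripper_force: 0.0
```

Run:
```python
from h import *
st,M=cur(); print(st["t"],st["tcp_pos"],st["q"].round(3)); print(M[:3,:3].round(3))
row(pose([.567,.095,.36],tool(86.3)),5)
from station import manip
s=manip.snapshot("top"); C=cloud(s); m=(abs(C[...,1]-.095)<.06)&(abs(C[...,0]-.565)<.03)&(C[...,2]>.235)&(C[...,2]<.27); print("bar",m.sum(),np.median(C[m],0))
```

```text
28.65 [ 0.54027612 -0.02794227  0.35808975] [-0.262  0.297  1.491  0.007  1.357 -0.202]
[[ 0.061  0.998 -0.001]
 [ 0.998 -0.061  0.007]
 [ 0.007 -0.002 -1.   ]]
5 rows of [0.0249, 0.0038, -0.0003] [-0.02, -0.08, 0.04]
bar 71 [0.56194674 0.06808576 0.25172662]
```

drive_tool --pt "0.0249 0.0038 0 0 0 0 -0.45" --pt "0.0249 0.0038 0 0 0 0 -0.45" --pt "0.0249 0.0038 0 0 0 0 -0.45" --pt "0.0249 0.0038 0 0 0 0 -0.45" --pt "0.0249 0.0038 0 0 0 0 -0.45" --pt "0 0 0.01 0 0 0 -0.45" --pt "0 0 0.02 0 0 0 -0.45" --pt "0 0 0.02 0 0 0 -0.45" --pt "0 0 0 0 0 0 -0.45"

```text
t: 29.6
tcp_pos: [0.5615, 0.0925, 0.3038]
tool_rot: [0.731, 0.683, -0.004, -0.006]
force: [-0.9, -0.2, -1.1]
finger_gap: 0.277
gripper_force: 0.0
```

Run:
```python
from h import *
st,M=cur(); print(st["t"],st["tcp_pos"],st["q"].round(3),st["finger_gap"]); print((M[:3,:3].T@(np.array([.5665,.095,.2455])-st["tcp_pos"])).round(4))
```

```text
29.6 [0.56152957 0.09254945 0.30378948] [-0.035  0.394  1.494  0.003  1.268  0.032] 0.27688649320057784
[0.0026 0.0057 0.0582]
```

drive_tool --pt "0.0026 0.0055 0 0 0 0 -0.45" --pt "0 0 0.015 0 0 0 -0.45" --pt "0 0 0.015 0 0 0 -0.45" --pt "0 0 0.015 0 0 0 -0.45" --pt "0 0 0.012 0 0 0 -0.45" --pt "0 0 0 0 0 0 -0.45"

```text
t: 30.2
tcp_pos: [0.5702, 0.095, 0.2505]
tool_rot: [0.731, 0.682, -0.002, -0.003]
force: [0.4, 0.4, -0.0]
finger_gap: 0.275
gripper_force: 0.0
```

drive_tool --pt "0 0 0 0 0 0 -0.7" --pt "0 0 0 0 0 0 -1" --pt "0 0 0 0 0 0 -1" --pt "0 0 0 0 0 0 -1" --pt "0 0 0 0 0 0 -1" --newtons 40

```text
t: 30.7
tcp_pos: [0.5671, 0.0953, 0.2516]
tool_rot: [0.731, 0.683, -0.004, -0.005]
force: [-6.6, -0.6, 1.0]
finger_gap: 0.093
gripper_force: 39.0
```

Run:
```python
from h import *
st,M=cur(); print(st["t"],st["tcp_pos"],st["force"].round(1),st["finger_gap"],st["gripper_force"]); print(M[:3,:3].round(3))
psi=-.065; th=np.linspace(1.05,0,31); f=np.array([np.cos(psi),np.sin(psi),0])
P=.170*(np.outer(1-np.cos(th),f)+np.outer(np.sin(th),[0,0,1])); print((np.diff(P,axis=0)@M[:3,:3]).round(4).tolist())
```

```text
30.7 [0.56708697 0.09526166 0.25156356] [-6.6 -0.6  1. ] 0.09269438098830225 38.96362781524658
[[ 0.068  0.998 -0.013]
 [ 0.998 -0.068  0.001]
 [ 0.001 -0.013 -1.   ]]
[[-0.0, -0.0051, 0.0031], [-0.0, -0.005, 0.0033], [-0.0, -0.0048, 0.0035], [-0.0, -0.0047, 0.0036], [-0.0, -0.0046, 0.0038], [-0.0, -0.0044, 0.004], [-0.0, -0.0043, 0.0041], [-0.0, -0.0042, 0.0043], [-0.0, -0.004, 0.0044], [-0.0, -0.0039, 0.0045], [-0.0, -0.0037, 0.0047], [-0.0, -0.0035, 0.0048], [-0.0, -0.0034, 0.0049], [-0.0, -0.0032, 0.005], [-0.0, -0.003, 0.0051], [-0.0, -0.0028, 0.0052], [-0.0, -0.0026, 0.0053], [-0.0, -0.0025, 0.0054], [-0.0, -0.0023, 0.0055], [-0.0, -0.0021, 0.0056], [-0.0, -0.0019, 0.0056], [-0.0, -0.0017, 0.0057], [-0.0, -0.0015, 0.0058], [-0.0, -0.0013, 0.0058], [-0.0, -0.0011, 0.0059], [-0.0, -0.0009, 0.0059], [-0.0, -0.0006, 0.0059], [-0.0, -0.0004, 0.0059], [-0.0, -0.0002, 0.0059], [-0.0, -0.0, 0.0059]]
```

drive_tool --pt "0 0 0 0 0 0 -0.6" --pt "0 0 0 0 0 0 -0.6" --pt "0 -0.003 0.004 0 0 0 -0.6" --pt "0 0 0.003 0 0 0 -0.6" --pt "0 0 0 0 0 0 -1" --pt "0 0 0 0 0 0 -1" --pt "0 0 0 0 0 0 -1" --pt "0 0 0 0 0 0 -1"

```text
t: 31.5
tcp_pos: [0.5669, 0.0954, 0.2444]
tool_rot: [0.731, 0.683, -0.002, -0.003]
force: [-4.2, 0.5, 0.7]
finger_gap: 0.094
gripper_force: 39.0
```

drive_tool --pt "0 -0.0051 0.0031 0 0 0 -1" --pt "0 -0.005 0.0033 0 0 0 -1" --pt "0 -0.0048 0.0035 0 0 0 -1" --pt "0 -0.0047 0.0036 0 0 0 -1" --pt "0 -0.0046 0.0038 0 0 0 -1" --pt "0 -0.0044 0.004 0 0 0 -1" --pt "0 -0.0043 0.0041 0 0 0 -1" --pt "0 -0.0042 0.0043 0 0 0 -1" --pt "0 -0.004 0.0044 0 0 0 -1" --pt "0 -0.0039 0.0045 0 0 0 -1"

```text
t: 32.5
tcp_pos: [0.5232, 0.0983, 0.2071]
tool_rot: [0.731, 0.683, -0.0, -0.001]
force: [-3.7, -0.6, 5.5]
finger_gap: 0.097
gripper_force: 40.5
```

drive_tool --pt "0 -0.0037 0.0047 0 0 0 -1" --pt "0 -0.0035 0.0048 0 0 0 -1" --pt "0 -0.0034 0.0049 0 0 0 -1" --pt "0 -0.0032 0.005 0 0 0 -1" --pt "0 -0.003 0.0051 0 0 0 -1" --pt "0 -0.0028 0.0052 0 0 0 -1" --pt "0 -0.0026 0.0053 0 0 0 -1" --pt "0 -0.0025 0.0054 0 0 0 -1" --pt "0 -0.0023 0.0055 0 0 0 -1" --pt "0 -0.0021 0.0056 0 0 0 -1"

```text
t: 33.5
tcp_pos: [0.4927, 0.1004, 0.1541]
tool_rot: [0.731, 0.683, -0.002, -0.002]
force: [-3.7, -2.3, -0.1]
finger_gap: 0.101
gripper_force: 41.6
```

Run:
```python
from h import *
st,M=cur(); print(st["t"],st["tcp_pos"],st["force"].round(1),st["finger_gap"],st["gripper_force"]); print(M[:3,:3].round(3))
print(M[:3,:3].T@(np.array([.4825,.1005,.0957])-st["tcp_pos"]))
```

```text
33.5 [0.49272692 0.1003511  0.15406818] [-3.7 -2.3 -0.1] 0.10058345075795848 41.596131920814514
[[ 0.068  0.998 -0.006]
 [ 0.998 -0.068  0.001]
 [ 0.001 -0.006 -1.   ]]
[-0.00058573 -0.00988305  0.05842465]
```

drive_tool --pt "0 -0.0019 0.0056 0 0 0 -1" --pt "0 -0.0017 0.0057 0 0 0 -1" --pt "0 -0.0015 0.0058 0 0 0 -1" --pt "0 -0.0013 0.0058 0 0 0 -1" --pt "0 -0.0011 0.0059 0 0 0 -1" --pt "0 -0.0009 0.0059 0 0 0 -1" --pt "0 -0.0006 0.0059 0 0 0 -1" --pt "0 -0.0004 0.0059 0 0 0 -1" --pt "0 -0.0002 0.0059 0 0 0 -1" --pt "0 0 0.0055 0 0 0 -1"

```text
t: 34.5
tcp_pos: [0.4818, 0.1011, 0.0956]
tool_rot: [0.731, 0.683, -0.003, -0.003]
force: [-5.3, -3.1, -2.5]
finger_gap: 0.101
gripper_force: 42.8
```

drive_tool --pt "0 0 0 0 0 0 -1" --pt "0 0 0 0 0 0 -1"

```text
t: 34.7
tcp_pos: [0.4818, 0.101, 0.0955]
tool_rot: [0.731, 0.683, -0.003, -0.003]
force: [-4.6, -2.6, -4.3]
finger_gap: 0.099
gripper_force: 42.7
```

Run:
```python
from h import *
from station import manip
st,M=cur(); print(st["t"],st["tcp_pos"],st["force"].round(1),st["finger_gap"],st["gripper_force"])
s=manip.snapshot("top"); C=cloud(s)
m=(C[...,2]>.08)&(C[...,2]<.14)&(C[...,0]<.62)&(C[...,0]>.51)&(abs(C[...,1]-.098)<.05); Q=C[m]
A=np.c_[Q[:,0],np.ones(len(Q))]; print("plate z vs x",np.linalg.lstsq(A,Q[:,2],rcond=None)[0],np.median(Q[:,2]))
```

```text
34.7 [0.48177972 0.10103335 0.09553349] [-4.6 -2.6 -4.3] 0.09876964260733412 42.7387797832489
plate z vs x [-0.02032191  0.11574475] 0.10407921322484792
```

drive_tool --pt "0 0 0.001 0 0 0 -1" --pt "0 0 0.001 0 0 0 -1" --pt "0 0 0.001 0 0 0 -1" --pt "0 0 0 0 0 0 -1" --pt "0 0 0 0 0 0 -1"

```text
t: 35.25
tcp_pos: [0.4818, 0.101, 0.0927]
tool_rot: [0.731, 0.683, -0.003, -0.003]
force: [-5.5, -2.0, -3.8]
finger_gap: 0.098
gripper_force: 42.8
```

drive_tool --pt "0 0 0.001 0 0 0 -1" --pt "0 0 0.001 0 0 0 -1" --pt "0 0 0.001 0 0 0 -1" --pt "0 0 0 0 0 0 -1" --pt "0 0 0 0 0 0 -1"

```text
t: 35.75
tcp_pos: [0.4818, 0.1011, 0.092]
tool_rot: [0.731, 0.683, -0.002, -0.003]
force: [-9.1, -3.5, 15.9]
finger_gap: 0.101
gripper_force: 44.6
```

Shut: the force turned to +16 N at the stop. I'll release the bar and withdraw upward.

drive_tool --pt "0 0 -0.0015 0 0 0 -1" --pt "0 0 0 0 0 0 -0.7" --pt "0 0 0 0 0 0 -0.55" --pt "0 0 0 0 0 0 -0.55" --pt "0 0 -0.01 0 0 0 -0.55" --pt "0 0 -0.02 0 0 0 -0.55" --pt "0 0 -0.03 0 0 0 -0.55" --pt "0 0 -0.04 0 0 0 -0.55" --pt "0 0 -0.04 0 0 0 -0.55" --pt "0 0 0 0 0 0 -0.55"

```text
t: 36.75
tcp_pos: [0.4886, 0.1013, 0.2385]
tool_rot: [0.731, 0.683, 0.004, 0.003]
force: [0.6, -0.1, 0.3]
finger_gap: 0.226
gripper_force: 0.0
```

Run:
```python
from h import *
from station import manip
st,M=cur(); print(st["t"],st["tcp_pos"],st["force"].round(1),st["finger_gap"])
w=manip.snapshot("wrist"); T=wristT(w,st); C=cloud(w,T)
m=(C[...,2]>.085)&(C[...,2]<.14)&(abs(C[...,0]-.484)<.012)&(abs(C[...,1]-.104)<.05); print("bar top",m.sum(),np.median(C[m],0))
m=(C[...,2]>.085)&(C[...,2]<.14)&(C[...,0]>.52)&(C[...,0]<.64)&(abs(C[...,1]-.098)<.06); Q=C[m]; print("plate",np.polyfit(Q[:,0],Q[:,2],1),np.median(Q[:,2]))
k=(w["image"].astype(int).sum(2)<110)&(C[...,0]>.53)&(C[...,0]<.61)&(abs(C[...,1]-.098)<.05); v,u=np.nonzero(k)
if len(u): print("cap",len(u),plane(w,[(u.mean(),v.mean())],.083,T), u.min(),u.max(),v.min(),v.max())
```

```text
36.75 [0.48856985 0.10125904 0.23850664] [ 0.6 -0.1  0.3] 0.22625147889377328
bar top 1446 [0.48360987 0.10795975 0.10473073]
plate [-0.00046035  0.10311369] 0.1028118837849267
cap 5569 [[ 0.67785296 -0.1224265   0.083     ]] 437 587 299 399
```

Run:
```python
from h import *
from station import manip
st,M=cur(); w=manip.snapshot("wrist"); T=wristT(w,st); uv=proj(w,[[.569,.098,.086]],T)[0]; print(uv)
u0,v0=uv.astype(int); g=w["image"].astype(int).sum(2); p=g[v0-35:v0+36,u0-35:u0+36]; k=(p<p.min()+90); v,u=np.nonzero(k); print(p.min(),k.sum(),"cap",plane(w,[(np.median(u)+u0-35,np.median(v)+v0-35)],.086,T),np.ptp(u),np.ptp(v))
print(manip.sign_off())
```

```text
[408.44132629 182.79607458]
405 1184 cap [[0.56589619 0.10349871 0.086     ]] 67 70
the job is handed in; nothing more can be done
None
```

The guard is shut over the vial, which I last saw standing upright on the floor of the fence, about 3 mm off centre. I handed the job in at about 37 s without seeing the verdict. My last look through the shut guard did not pick out the cap clearly, and I never re-measured the bystanders.

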